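# Clear the jar stirrer after a test

## Robot

A 6-joint arm with a two-finger parallel gripper is mounted at the origin on the work surface. World frame = base frame: x ahead of the robot, y to its left, z up, the work surface at z = 0. Lengths are in m, angles in rad, forces in N, time in s.
With the tool pointing down it reaches from about 0.4 to 0.825 m from the base axis. Payload 7 kg.
Tool frame: the origin (TCP) lies between the finger pads; the fingertips stand 19 mm ahead of it and the grasp point (between the pads) is the TCP; z points along the fingers, y is the line along which they close (so a half turn about z gives the same grasp; the last joint's range is limited). The gripper opens to 85 mm and grips with 20 to 120 N. Pads are 22 mm wide; open, the fingers measure 114 mm over their backs; the gripper's body (76 mm by 85 mm) begins 54 mm behind the grasp point. The pads swing forward as they close: fully open they stand 13 mm farther back than shut.
Start: joints at [-1.049, 0.359, 0.012, 0, -1.224, -0.288], TCP at [0.156, -0.657, 0.25] pointing down, gripper open.
Joint ranges: [-3.07, 3.07], [-1.43, 2.12], [-1.02, 1.25], [-3.03, 1.67], [-3.05, -0], [-3.03, 3.03]. Speed limits (rad/s): [2.39, 2.39, 3.01, 3.14, 3.14, 3.14].

## Interface

Orientations are given as a rotation vector (axis times angle).
In Python, from station import bot gives the robot as it stands.
- The arm moves only by the tool drive_tool, never from a script. Its argument "commands" is a list of rows, each an object of numbers: "gripper": the opening, from 0 (shut) to 1 (fully open); "tx", "ty", "tz": the shift along the tool's x, y, z in m; "wx", "wy", "wz": the turn, a rotation vector about the tool's x, y, z in rad. A call has 1 to 20 rows; each row shifts and turns the commanded pose from where the row before left it, along the tool's axes as they then stand; what a row does not reach is not made up. A row lasts 1/10 s, in which the tool goes at most 50 mm and 8.59 degrees, less where a joint would pass 70% of its speed; a pose out of reach is approached as far as the arm can. A call with a gripper value outside its range is refused whole. The fingers move at their own pace and stop on an object; "newtons" is the grip in N (left out, the last holds). Time passes only in rows, so rows that do not move let the fingers close. It gives the time, the measured TCP pose, the force, the opening and the grip force at its end, in the units of the state.
- bot.get_obs(): the state, without advancing time (a new reading comes with each control period).
- bot.grab_frame(name): name is "side" or "top"; returns a dict with "image" (480x640x3 uint8, red, green, blue), "z_map" (480x640 float32, m along the optical axis (not along the pixel's ray), 0 where there is no reading), "fovy" (degrees; the focal length in pixels is half the picture's height over the tangent of half this angle, whatever the lens; pixels are square), "cx", "cy" (the principal point, pixels), "D" ([k1, k2, p1, p2, k3] as OpenCV has them; the pictures are not rectified), "camera_from_world" (4x4, takes a point from world to camera coordinates). Camera axes: x right, y down, z forward; pixel columns grow to the right and rows downward; lengths in m; the calibration is good to about 2 mm. A picture is of the moment at which its call begins.
- bot.close_job(): hands the job in; it is judged then, once.
The state is a dict: "time": time; "qpos": joint angles; "joint_velocities": joint speeds; "tau": joint torques, N m; "ee_pos": TCP position; "tcp_rot": TCP orientation; "wrist_force": force on the tool from outside, world axes, zero at the start; "wrist_torque": the same for the moment, N m; "finger_gap": finger opening in m; "gripper_force": force on a finger pad.
Only numpy, scipy, OpenCV 4.12 (cv2) and the standard library are available. Lean on these libraries where they do the work, as an engineer would, in place of code of your own. Each camera call takes 0.05 s, during which the arm holds its last target. There are 200 camera calls.

## Task

Lift the steel can by its handle off the stirrer and set it down upright, wholly on the round cork mat beside it; keep it upright on the way and do not drop it. Then put the setting block it stood on back in its own bay, the middle-sized one of the three, lying flat on the bay's floor. Do not bump the stirrer's head, and leave everything else where it is.

Things in the scene. Friction and masses are not known exactly. Their poses are not given: they have to be found in the camera images.
- can: open steel can, diameter 84 mm, rim 100 above its base. Rigid arched handle: level flat bar along the can's x axis, 83 long, 10 wide (y), 14 high, centred on the can's axis 145 above the base, on two 10 wide legs at its ends down to the rim. Origin: centre of underside, z up. About 0.35 kg. Starts upright on the setting block, bar roughly along the stirrer's x axis
- setting_block: plain grey plastic block, 85 long (x), 50 wide (y), 40 high (z), about 0.24 kg. Origin: centre of the underside. It lies on the stirrer's platform, under the can, its length roughly along the stirrer's x axis
- stirrer: white laboratory stirrer, fixed (mm). Origin at bench level below the vessel place. Platform top 40 above the bench, x -90 to 110, y -75 to 85. Column at its +y side, x 22 to 78, y 102 to 148, up to the head. Its open front faces its own -x, roughly towards the robot
- head: the stirrer's overhanging head, fixed: a box 85 (x) by 215 (y) by 70 mm high. Origin 315 above the bench, right above the stirrer's origin, level with the head's underside; axes as the stirrer's. Covers x -4 to 81, y -63 to 153: it hangs over the can's rear half and blocks a gripper coming straight down
- mat: round cork mat, diameter 140, 6 thick, fixed on the bench beside the stirrer. Origin: centre of the underside
- bay_middle: middle-sized of three shallow aluminium bays in a row on a grey plate (6 mm thick); fits the setting block. Inside 97 long (x) by 62 wide (y), floor 3 thick, walls 4 thick rising 8 above the floor. Origin: centre of underside (6 above the bench), inner floor 3 above it. The bays' order in the row varies; they stand 92 apart along their y
- bay_short: the shortest bay, inside 72 by 62, otherwise like bay_middle; holds the short block
- bay_long: the longest bay, inside 122 by 62, otherwise like bay_middle; empty, stays empty
- short_block: grey plastic block 60 by 50 by 40 high that lies in the shortest bay; bystander. Origin: centre of the underside
- beaker: glass beaker, diameter 72, 95 high, bystander; origin: centre of its underside
- reagent: amber bottle, diameter 60, 150 high, bystander; origin: centre of its underside
- jar: white jar, diameter 64, 80 high, bystander; origin: centre of its underside
- stopper: cork stopper, diameter 34, 30 high, bystander; origin: centre of its underside
- screwdriver: screwdriver lying on the bench, 160 long, bystander; origin: near the middle of its length
- wash_bottle: white wash bottle with a red spout, diameter 60, 175 high, bystander; origin: centre of its underside
Things that resemble listed ones, but are neither listed nor needed, are in the scene too. Leave any black or purple look-alike of the setting_block alone.

How it is judged:
On the way, in this order (a step that is already met when the one before it is completed fails the run):
1. the can is lifted off the setting block (height (world z) of can above 0.086 m and contact force between can and setting_block below 0.05 N), for 0.1 s.
2. the can stands upright and released on the cork mat (horizontal distance between can and mat below 0.027 m and height (world z) of can between 0.002 and 0.011 m and angle between can's own z axis and vertical below 0.1 rad and linear speed of can below 0.02 m/s and contact force between can and the fingers below 0.1 N), for 0.3 s.
At the end, for the whole second after the job is handed in: The can stands upright (0.1 rad), released and at rest on the cork mat, its axis within 27 mm of the mat's centre; the setting block lies flat and at rest on the floor of the middle-sized bay, within 12 mm of its centre lengthwise and crosswise, its length along the bay's (0.25 rad) (all of step 2 and x of setting_block in the frame of bay_middle between -0.012 and 0.012 m and y of setting_block in the frame of bay_middle between -0.012 and 0.012 m and z of setting_block in the frame of bay_middle below 0.006 m and angle between setting_block's own z axis and vertical below 0.08 rad and angle between the x axis of setting_block and the x axis of bay_middle, either way round below 0.25 rad and linear speed of setting_block below 0.02 m/s); the robot touches nothing.
It fails at once if the can is tipped by more than 0.45 rad (angle between can's own z axis and vertical above 0.45 rad).
It fails at once if the can is dropped (moves faster than 0.4 m/s out of the fingers) (contact force between can and the fingers below 0.05 N and linear speed of can above 0.4 m/s).
It fails at once if the stirrer's head is bumped with more than 3 N (contact force between head and anything else above 3 N).
It fails at once if a bystander is moved by more than 20 mm (distance of any of beaker, reagent, jar, stopper, screwdriver, wash_bottle, short_block from where it was at the start of the episode above 0.02 m).
It also fails if it takes over 62 s, if anything falls off the work surface, if the arm or the gripper's body presses on something with over 40 N, if the wrist force passes 120 N, or if a joint passes its speed limit or range.

## Working session

There is one attempt and no reset: what is moved stays moved. The work goes in short steps, Python scripts to look and compute and a tool call to move; the robot and the scene stay as the last step left them, time stands still between calls to the robot, and variables do not carry over. Pictures are saved under pics/ and viewed, at most 10 in all, crops included, and the job is handed in when it is done.

Besides the shell and the picture viewer there is one more tool, called after ">>>" as name(argument=value, ...) on one line, values as JSON. drive_tool: Moves the arm, as the interface text tells. Its arguments: {"type":"object","properties":{"commands":{"type":"array"},"newtons":{"type":"number"}},"required":["commands"]}

```bash
ls; mkdir -p pics; cat > h.py <<'E'
import numpy as np, cv2
from station import bot
def grab(n):
    f=bot.grab_frame(n); fl=240/np.tan(np.radians(f['fovy'])/2)
    f['K']=np.array([[fl,0,f['cx']],[0,fl,f['cy']],[0,0,1]]); f['D']=np.array(f['D'],float); f['T']=np.array(f['camera_from_world']); return f
def cloud(f):
    h,w=f['z_map'].shape; u,v=np.meshgrid(np.arange(w),np.arange(h))
    p=cv2.undistortPoints(np.stack([u,v],-1).reshape(-1,1,2).astype(np.float64),f['K'],f['D']).reshape(h,w,2)
    z=f['z_map']; P=np.stack([p[...,0]*z,p[...,1]*z,z,np.ones_like(z)],-1)@np.linalg.inv(f['T']).T
    P=P[...,:3]; P[z<=0]=np.nan; return P
E
python3 - <<'E'
from h import *
for n in ('side','top'):
    f=grab(n); cv2.imwrite(f'pics/{n}0.png',f['image'][...,::-1]); np.savez(f'{n}0.npz',img=f['image'],P=cloud(f),T=f['T'],K=f['K'],D=f['D'])
    print(n,f['fovy'],f['D'],np.linalg.inv(f['T']).round(3))
print(bot.get_obs())
E
```

```text
pics
side 43.8051799606542 [-0.00289366  0.          0.          0.          0.        ] [[ 0.979 -0.151  0.136  0.332]
 [-0.203 -0.751  0.629 -0.866]
 [ 0.007 -0.643 -0.766  1.286]
 [ 0.     0.     0.     1.   ]]
top 55.53841868968098 [-0.11088041  0.          0.          0.          0.        ] [[-0.013 -0.991  0.135  0.374]
 [-1.     0.012 -0.01   0.029]
 [ 0.009 -0.135 -0.991  1.391]
 [ 0.     0.     0.     1.   ]]
{'time': 0.1, 'qpos': array([-1.04891046e+00,  3.59292113e-01,  1.11485116e-02, -3.27773089e-04,
       -1.22409845e+00, -2.88094709e-01]), 'joint_velocities': array([ 0.0008124 , -0.00140283,  0.00159534,  0.00071311,  0.00170931,
       -0.00025914]), 'tau': array([-1.72667773e-03, -5.84765553e+01,  2.94112247e+01,  6.95466042e+00,
       -3.14342346e-03, -7.93439852e-06]), 'ee_pos': array([ 0.15625879, -0.6562449 ,  0.249468  ]), 'tcp_rot': array([ 3.66194925e-01, -3.11988802e+00, -2.27776998e-03]), 'wrist_force': array([ 0.25929394,  0.64378135, -0.13924937]), 'wrist_torque': array([-0.05786147, -0.04346029,  0.01346665]), 'gripper_force': 0.0, 'finger_gap': 0.0855302098309399}
```

View pics/side0.png

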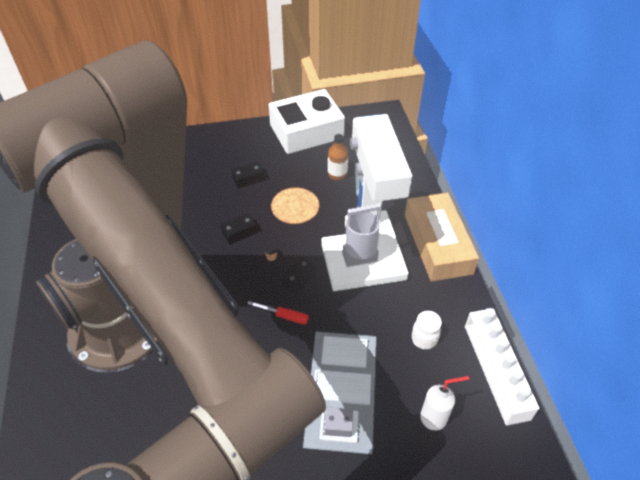

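View pics/top0.png

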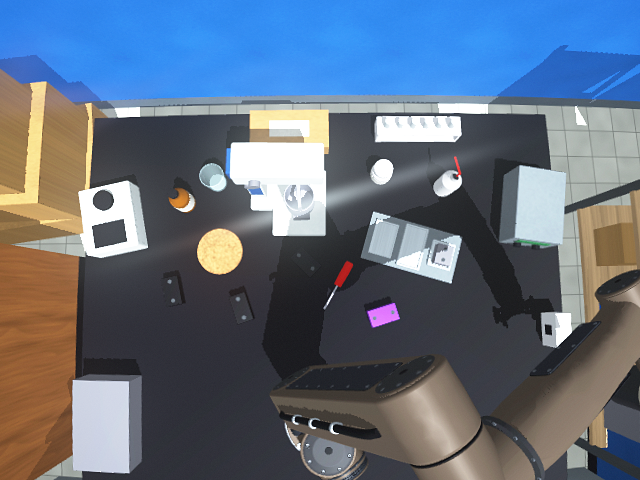

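The side view shows the can at (362,240) with its handle at (365,212), on the platform (363,257), the head at (380,155), the mat at (295,205) and the bays at (345,350), (342,385) and (340,425). The top view shows the mat at (220,252), the can at (297,198), the head at (275,163) and the bays at (382,238), (411,245) and (442,254).

Candidates that could be taken for the setting block (top view):
- the grey block under the can at (297,205), which fits the description
- black look-alikes at (172,290), (241,305) and perhaps (303,262)
- the purple one at (383,315)
- the short block at (442,254)

I'll check the choice in a crop and measure from the depth clouds.

```bash
python3 - <<'E'
from h import *
s=np.load('side0.npz');t=np.load('top0.npz')
a=cv2.resize(s['img'][180:300,300:430],None,fx=4,fy=4,interpolation=cv2.INTER_CUBIC)[:480]
b=cv2.resize(t['img'][200:290,350:470],None,fx=2.2,fy=2.2,interpolation=cv2.INTER_CUBIC)
c=cv2.resize(t['img'][165:245,240:340],None,fx=2.6,fy=2.6,interpolation=cv2.INTER_CUBIC)
W=np.zeros((480,800,3),np.uint8);W[:,:520]=a;W[:198,530:530+264]=b;W[220:220+208,530:790]=c
cv2.imwrite('pics/crop1.png',W[...,::-1])
def rect(P,zlo,zhi,x,y,name):
    m=(P[...,2]>zlo)&(P[...,2]<zhi)&(P[...,0]>x[0])&(P[...,0]<x[1])&(P[...,1]>y[0])&(P[...,1]<y[1])
    q=P[m]
    if len(q)<5: print(name,len(q));return
    r=cv2.minAreaRect(q[:,:2].astype(np.float32)*1000); print(name,len(q),'z',np.median(q[:,2]).round(4),r)
for n,d in (('side',s),('top',t)):
    P=d['P']
    # anchors
    for k,(u,v) in dict(side=dict(mat=(295,205),can=(362,240),bar=(365,212),bayA=(345,350),head=(380,155),plat=(340,275)),top=dict(mat=(220,252),can=(297,198),head=(275,163),bayA=(382,238),bayB=(411,245),bayC=(442,254),plat=(300,228)))[n].items(): print(n,k,P[v,u].round(3))
E
```

```text
side mat [0.504 0.319 0.004]
side can [0.624 0.028 0.159]
side bar [0.638 0.066 0.217]
side bayA [ 0.539 -0.179  0.008]
side head [0.665 0.078 0.386]
side plat [0.57  0.018 0.042]
top mat [0.499 0.317 0.006]
top can [0.618 0.072 0.228]
top head [0.667 0.116 0.384]
top bayA [ 0.537 -0.18   0.005]
top bayB [ 0.513 -0.268  0.011]
top bayC [ 0.481 -0.353  0.046]
top plat [0.566 0.07  0.038]
```

View pics/crop1.png

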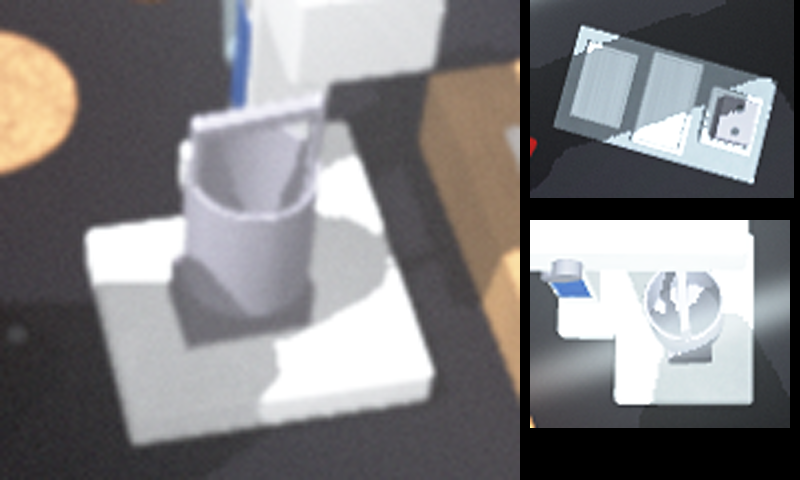

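The crop shows the grey block under the can at (240,320), which is the setting block, and the can's handle bar running from (195,115) to (325,100). The bays look like middle (603,85), long (668,103) and short with its block (732,118). Now the precise fits.

```bash
cat >> h.py <<'E'
def rect(P,zlo,zhi,x,y,name,hull=True):
    m=(P[...,2]>zlo)&(P[...,2]<zhi)&(P[...,0]>x[0])&(P[...,0]<x[1])&(P[...,1]>y[0])&(P[...,1]<y[1])
    m=cv2.morphologyEx(m.astype(np.uint8),cv2.MORPH_OPEN,np.ones((2,2)))>0
    q=P[m]
    if len(q)<5: print(name,len(q));return q
    r=cv2.minAreaRect(q[:,:2].astype(np.float32)*1000); print(name,len(q),'z',np.median(q[:,2]).round(4),np.round(r[0],1),np.round(r[1],1),round(r[2],1)); return q
E
python3 - <<'E'
from h import *
for n in ('side','top'):
    P=np.load(n+'0.npz')['P']
    rect(P,.375,.40,(.55,.8),(-.1,.35),n+' head')
    rect(P,.034,.046,(.48,.8),(-.1,.25),n+' plat')
    rect(P,.213,.245,(.54,.68),(-.0,.15),n+' bar')
    rect(P,.165,.245,(.54,.72),(-.02,.15),n+' can+bar')
    rect(P,.06,.085,(.54,.65),(-.02,.15),n+' block')
    m=rect(P,.003,.02,(.4,.6),(.2,.41),n+' mat')
    print('circ',cv2.minEnclosingCircle(m[:,:2].astype(np.float32)*1000), m[:,:2].mean(0))
    rect(P,.0035,.03,(.38,.68),(-.48,-.1),n+' plate')
    rect(P,.04,.06,(.38,.68),(-.48,-.1),n+' short')
    rect(P,.013,.022,(.38,.68),(-.48,-.1),n+' walls')
# height profile along plate in top & side view
E
```

```text
side head 2485 z nan [790.6 319.8] [701.   70.5] 69.0
side plat 2689 z nan [677.5  63.9] [346.3 187.6] 35.9
side bar 214 z nan [697.  146.7] [262.8  57.1] 53.5
side can+bar 507 z nan [696.6 137.5] [276.8  72.2] 52.5
side block 112 z nan [601.5  52.1] [34.  58.7] 43.9
side mat 997 z nan [495.2 327.8] [152.  109.8] 54.4
circ ((516.3799438476562, 313.66717529296875), 80.72312927246094) [nan nan]
side plate 4917 z nan [ 574.4 -300.3] [286.7 268.7] 70.0
side short 692 z nan [ 565.8 -365.1] [ 64.  233.9] 86.3
side walls 531 z nan [ 510.2 -322.4] [187.3 316.4] 34.1
top head 3389 z nan [681.4  75.1] [131.4 281.8] 34.1
top plat 2091 z nan [636.9 109.9] [209.4 274.7] 76.1
top bar 90 z nan [633.7  67.5] [81.4  6.8] 4.1
top can+bar 167 z nan [651.4  66.8] [ 62.3 100.3] 53.9
top block 101 z 0.0807 [617.7  68.9] [56.4 57.7] 0.0
top mat 1079 z nan [nan nan] [0. 0.] 0.0
circ ((499.3778076171875, 318.47381591796875), 70.85440063476562) [nan nan]
top plate 2979 z nan [ 487.  -309.1] [233.9 312.1] 38.9
top short 358 z nan [ 559.4 -378.1] [ 70.9 223.6] 82.6
top walls 120 z nan [ 517. -276.] [254.5 111.1] 77.2
```

```bash
sed -i 's/m=cv2.morph.*/m0=m; m=m0\&(cv2.morphologyEx(m.astype(np.uint8),cv2.MORPH_OPEN,np.ones((2,2)))>0); k,L,st,_=cv2.connectedComponentsWithStats(m.astype(np.uint8)); m=L==1+st[1:,4].argmax()/' h.py
cat >> h.py <<'E'
def ortho(d,z,x,y,s=0.0005):
    "picture looking down: rows = x falling, cols = y falling, s m per pixel, on plane z"
    X,Y=np.meshgrid(np.arange(x[1],x[0],-s),np.arange(y[1],y[0],-s),indexing='ij')
    w=np.stack([X,Y,np.full_like(X,z)],-1).reshape(-1,3); T=d['T']
    p,_=cv2.projectPoints(w,cv2.Rodrigues(T[:3,:3])[0],T[:3,3],d['K'],d['D'])
    p=p.reshape(X.shape+(2,)).astype(np.float32)
    return cv2.remap(d['img'],p[...,0],p[...,1],cv2.INTER_CUBIC)
E
python3 - <<'E'
from h import *
for n in ('side','top'):
    d=np.load(n+'0.npz');P=d['P']
    rect(P,.375,.40,(.55,.8),(-.1,.35),n+' head')
    rect(P,.034,.046,(.48,.8),(-.1,.25),n+' plat')
    rect(P,.213,.245,(.54,.72),(-.0,.15),n+' bar')
    rect(P,.165,.245,(.54,.72),(-.02,.15),n+' can+bar')
    rect(P,.074,.085,(.54,.65),(-.02,.15),n+' block')
    m=rect(P,.003,.02,(.4,.6),(.2,.41),n+' mat')
    print('circ',cv2.minEnclosingCircle(m[:,:2].astype(np.float32)*1000), m[:,:2].mean(0))
    rect(P,.0035,.03,(.38,.68),(-.48,-.1),n+' plate')
    rect(P,.04,.06,(.38,.57),(-.48,-.3),n+' short')
d=np.load('top0.npz')
o=ortho(d,.017,(.40,.63),(-.44,-.10)); e=ortho(d,.232,(.52,.76),(0,.13))
W=np.zeros((600,800,3),np.uint8)
o2=o[:, :680]; W[:o2.shape[0],:o2.shape[1]]=o2
cv2.imwrite('pics/orthobay.png',o[...,::-1]); cv2.imwrite('pics/orthobar.png',e[...,::-1]); print(o.shape,e.shape)
E
```

```text
side head 2397 z 0.3845 [675.2 109.2] [217.9  85.5] 89.2
side plat 2336 z 0.0396 [647.6 100. ] [224.4 199.4] 89.0
side bar 169 z 0.2283 [635.8  64.7] [80.4 12.5] 3.0
side can+bar 411 z 0.1925 [637.4  64.3] [87.8 76.7] 60.2
side block 26 z 0.0803 [599.3  52.3] [16.2 28.6] 2.5
side mat 802 z 0.0067 [504.9 313.1] [138.7 134. ] 65.8
circ ((503.4315185546875, 313.6596984863281), 72.24129486083984) [0.50283255 0.31619905]
side plate 4062 z 0.0084 [ 510.6 -274.3] [287.7 149.3] 73.1
side short 598 z 0.0478 [ 481.3 -362.2] [52.3 57.5] 74.0
top head 3241 z 0.3841 [674.3 112.1] [212.2  83.7] 88.9
top plat 1754 z 0.0391 [632.2 106.2] [223.6 172.2] 89.1
top bar 64 z 0.2313 [621.1  66.9] [56.1  7.4] 3.9
top can+bar 89 z 0.2297 [619.3  79. ] [56.2 34.2] 8.6
top block 10 z 0.0828 [639.7  90.5] [12.4  8.8] 0.2
top mat 812 z 0.0061 [497.1 318.8] [133.8 124.3] 75.6
circ ((499.5030212402344, 318.8878479003906), 68.1661376953125) [0.49897465 0.31821992]
top plate 2396 z 0.0083 [ 505.6 -272.2] [285.6 148.2] 74.0
top short 306 z 0.0476 [ 477.9 -359.3] [50.3 59. ] 73.8
(460, 680, 3) (480, 260, 3)
```

View pics/orthobay.png

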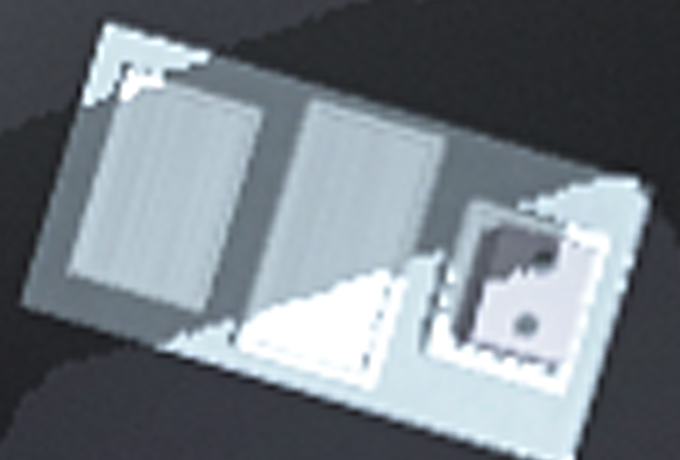

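The crop shows the bays at A (166,189), B (343,240) and C (520,300). A is 106 mm long outside, so it is the middle-sized one (97 + 8), at about (0.536, -0.183) with yaw -16°. B is about 140 mm long and empty. A to B measures 92 mm, which matches the text. The bar's top is at z of about 0.231, its centre at about (0.636, 0.066), yaw about 3.5°.

The plan is to grip the front of the bar with the tool tilted 45°, from the front and under the head. First I'll move in front of the stirrer.

>>> drive_tool(commands=[{"gripper": 1, "tz": -0.04, "wz": 0.117}, {"tz": -0.04, "wz": 0.117}, {"tx": -0.017, "ty": 0.036}, {"tx": -0.017, "ty": 0.036}, {"tx": -0.017, "ty": 0.036}, {"tx": -0.017, "ty": 0.036}, {"tx": -0.017, "ty": 0.036}, {"tx": -0.017, "ty": 0.036}, {"tx": -0.017, "ty": 0.036}, {"tx": -0.017, "ty": 0.036}, {"tx": -0.017, "ty": 0.036}, {"tx": -0.017, "ty": 0.036}, {"tx": -0.017, "ty": 0.036}, {"tx": -0.017, "ty": 0.036}, {"tx": -0.017, "ty": 0.036}, {"tx": -0.017, "ty": 0.036}, {"tx": -0.017, "ty": 0.036}, {"tx": -0.017, "ty": 0.036}, {"tx": -0.017, "ty": 0.036}, {"tx": -0.017, "ty": 0.036}], newtons=90)

```text
validation failed for argument at $.co...
```

>>> drive_tool(commands=[{"tx": -0.017, "ty": 0.036}, {"tx": -0.017, "ty": 0.036}, {"wy": -0.131}, {"wy": -0.131}, {"wy": -0.131}, {"wy": -0.131}, {"wy": -0.131}, {"wy": -0.131}, {}])

```text
validation failed for argument at $.co...
```

```bash
python3 - <<'E'
from h import *
from scipy.spatial.transform import Rotation as R
o=bot.get_obs(); print(o['time'],o['qpos'].round(3),o['ee_pos'].round(4)); print(R.from_rotvec(o['tcp_rot']).as_matrix().round(3))
for n in ('side','top'):
    f=grab(n); np.savez(f'{n}1.npz',img=f['image'],P=cloud(f),T=f['T'],K=f['K'],D=f['D'])
    cv2.imwrite(f'pics/{n}1.png',f['image'][...,::-1])
    d=np.load(n+'1.npz');P=d['P']
    rect(P,.375,.40,(.6,.8),(-.1,.35),n+' head')
    rect(P,.222,.242,(.57,.72),(-.0,.15),n+' bar')
    rect(P,.04,.06,(.38,.57),(-.48,-.3),n+' short')
E
```

```text
0.1 [-1.049  0.359  0.011 -0.    -1.224 -0.288] [ 0.1563 -0.6562  0.2495]
[[-0.973 -0.232 -0.   ]
 [-0.232  0.973  0.001]
 [ 0.     0.001 -1.   ]]
side head 2389 z 0.3846 [675.1 108.5] [215.9  85.2] 89.4
side bar 131 z 0.2293 [636.3  65.3] [81.  13.3] 7.2
side short 593 z 0.0477 [ 481.3 -361.7] [50.1 57.8] 74.6
top head 3244 z 0.3842 [674.4 111.8] [211.4  83.6] 88.9
top bar 65 z 0.231 [621.7  67. ] [56.8  7.4] 4.1
top short 303 z 0.0481 [ 478.1 -359.9] [50.1 59.6] 72.2
```

The calls were refused and nothing moved. Each row probably needs all of the numbers.

>>> drive_tool(commands=[{"gripper": 1, "tx": 0, "ty": 0, "tz": -0.04, "wx": 0, "wy": 0, "wz": 0.117}, {"gripper": 1, "tx": 0, "ty": 0, "tz": -0.04, "wx": 0, "wy": 0, "wz": 0.117}], newtons=90)

```text
time: 0.4
ee_pos: [0.1561, -0.656, 0.3297]
tcp_rot: [-0.007, -3.14, -0.005]
wrist_force: [0.5, -0.6, 1.1]
finger_gap: 0.0858
gripper_force: 0.0
```

>>> drive_tool(commands=[{"gripper": 1, "tx": -0.017, "ty": 0.036, "tz": 0, "wx": 0, "wy": 0, "wz": 0}, {"gripper": 1, "tx": -0.017, "ty": 0.036, "tz": 0, "wx": 0, "wy": 0, "wz": 0}, {"gripper": 1, "tx": -0.017, "ty": 0.036, "tz": 0, "wx": 0, "wy": 0, "wz": 0}, {"gripper": 1, "tx": -0.017, "ty": 0.036, "tz": 0, "wx": 0, "wy": 0, "wz": 0}, {"gripper": 1, "tx": -0.017, "ty": 0.036, "tz": 0, "wx": 0, "wy": 0, "wz": 0}, {"gripper": 1, "tx": -0.017, "ty": 0.036, "tz": 0, "wx": 0, "wy": 0, "wz": 0}, {"gripper": 1, "tx": -0.017, "ty": 0.036, "tz": 0, "wx": 0, "wy": 0, "wz": 0}, {"gripper": 1, "tx": -0.017, "ty": 0.036, "tz": 0, "wx": 0, "wy": 0, "wz": 0}, {"gripper": 1, "tx": -0.017, "ty": 0.036, "tz": 0, "wx": 0, "wy": 0, "wz": 0}, {"gripper": 1, "tx": -0.017, "ty": 0.036, "tz": 0, "wx": 0, "wy": 0, "wz": 0}, {"gripper": 1, "tx": -0.017, "ty": 0.036, "tz": 0, "wx": 0, "wy": 0, "wz": 0}, {"gripper": 1, "tx": -0.017, "ty": 0.036, "tz": 0, "wx": 0, "wy": 0, "wz": 0}, {"gripper": 1, "tx": -0.017, "ty": 0.036, "tz": 0, "wx": 0, "wy": 0, "wz": 0}, {"gripper": 1, "tx": -0.017, "ty": 0.036, "tz": 0, "wx": 0, "wy": 0, "wz": 0}, {"gripper": 1, "tx": -0.017, "ty": 0.036, "tz": 0, "wx": 0, "wy": 0, "wz": 0}, {"gripper": 1, "tx": -0.017, "ty": 0.036, "tz": 0, "wx": 0, "wy": 0, "wz": 0}, {"gripper": 1, "tx": -0.017, "ty": 0.036, "tz": 0, "wx": 0, "wy": 0, "wz": 0}, {"gripper": 1, "tx": -0.017, "ty": 0.036, "tz": 0, "wx": 0, "wy": 0, "wz": 0}, {"gripper": 1, "tx": -0.017, "ty": 0.036, "tz": 0, "wx": 0, "wy": 0, "wz": 0}, {"gripper": 1, "tx": -0.017, "ty": 0.036, "tz": 0, "wx": 0, "wy": 0, "wz": 0}])

```text
time: 2.4
ee_pos: [0.4968, 0.065, 0.3304]
tcp_rot: [-0.0, 3.141, 0.0]
wrist_force: [0.5, -1.3, 0.5]
finger_gap: 0.0853
gripper_force: 0.0
```

>>> drive_tool(commands=[{"gripper": 1, "tx": 0, "ty": 0, "tz": 0, "wx": 0, "wy": -0.131, "wz": 0}, {"gripper": 1, "tx": 0, "ty": 0, "tz": 0, "wx": 0, "wy": -0.131, "wz": 0}, {"gripper": 1, "tx": 0, "ty": 0, "tz": 0, "wx": 0, "wy": -0.131, "wz": 0}, {"gripper": 1, "tx": 0, "ty": 0, "tz": 0, "wx": 0, "wy": -0.131, "wz": 0}, {"gripper": 1, "tx": 0, "ty": 0, "tz": 0, "wx": 0, "wy": -0.131, "wz": 0}, {"gripper": 1, "tx": 0, "ty": 0, "tz": 0, "wx": 0, "wy": -0.131, "wz": 0}, {"gripper": 1, "tx": 0, "ty": 0, "tz": 0, "wx": 0, "wy": 0, "wz": 0}])

```text
time: 3.1
ee_pos: [0.5048, 0.0624, 0.3455]
tcp_rot: [0.01, 2.413, -0.014]
wrist_force: [0.9, -1.4, 0.3]
finger_gap: 0.0852
gripper_force: 0.0
```

```bash
cat > look.py <<'E'
from h import *; import sys
from scipy.spatial.transform import Rotation as R
o=bot.get_obs(); print(o['time'],o['qpos'].round(3),o['ee_pos'].round(4)); print(R.from_rotvec(o['tcp_rot']).as_matrix().round(3))
for n in ('side','top'):
    f=grab(n); np.savez(f'{n}{sys.argv[1]}.npz',img=f['image'],P=cloud(f),T=f['T'],K=f['K'],D=f['D'])
    cv2.imwrite(f'pics/{n}{sys.argv[1]}.png',f['image'][...,::-1])
E
python3 look.py 2
```

```text
3.1 [ 0.645 -0.357 -1.003  0.971 -0.521 -2.992] [0.5048 0.0624 0.3455]
[[-0.746  0.011  0.666]
 [ 0.003  1.    -0.013]
 [-0.666 -0.008 -0.746]]
```

View pics/side2.png

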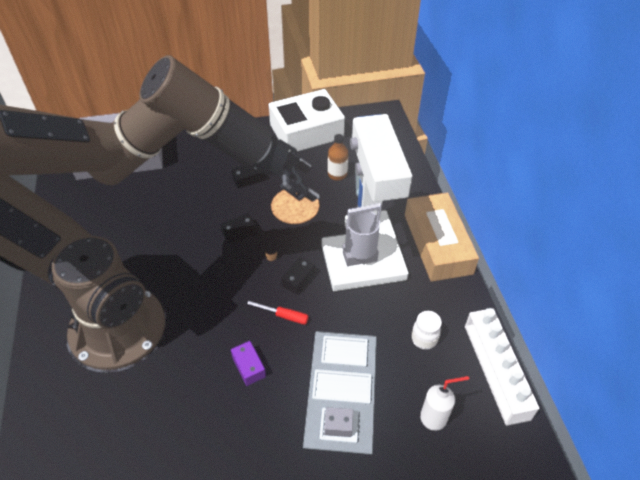

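```bash
python3 -c "
import station,inspect
from station import bot
print([x for x in dir(bot) if not x.startswith('_')])"
```

```text
['IKError', 'close_job', 'get_obs', 'grab_frame']
```

The picture shows the gripper at (295,175) in front of the stirrer, with the can and bar clear at (362,225). The wrist is awkwardly placed: the arm has a sideways offset, and joint 6 is near its limit. I'll take one more arm sample and fit the kinematics to plan a feasible tilt.

>>> drive_tool(commands=[{"gripper": 1, "tx": -0.009, "ty": 0, "tz": 0.028, "wx": 0, "wy": 0, "wz": 0}, {"gripper": 1, "tx": -0.009, "ty": 0, "tz": 0.028, "wx": 0, "wy": 0, "wz": 0}, {"gripper": 1, "tx": 0, "ty": 0, "tz": 0, "wx": 0, "wy": 0, "wz": 0}])

```text
time: 3.5
ee_pos: [0.5594, 0.058, 0.3199]
tcp_rot: [0.014, 2.43, -0.011]
wrist_force: [-0.3, -1.1, -0.8]
finger_gap: 0.0855
gripper_force: 0.0
```

```bash
cat > kin.py <<'E'
import numpy as np
from scipy.optimize import least_squares
from scipy.spatial.transform import Rotation as R
rx=lambda a:R.from_euler('x',a).as_matrix(); ry=lambda a:R.from_euler('y',a).as_matrix(); rz=lambda a:R.from_euler('z',a).as_matrix()
# pitch down = +ry ; v=[d1,a1,ysh,L2,a3,L4,yw,Lt]
def fk(q,v,s4=-1,s6=-1):
    A=rz(q[0]); p=np.array([0,0,v[0]])+A@[v[1],v[2],0]
    B=A@ry(q[1]); p=p+B@[0,0,v[3]]
    C=A@ry(q[1]-q[2]); p=p+C@[v[5],0,v[4]]
    D=C@rx(s4*q[3]); 
    E=D@ry(-q[4]); p=p+D@[0,v[6],0]+E@[v[7],0,0]
    F=E@rx(s6*q[5])
    return p,F@np.array([[0,0,1],[0,1,0],[-1,0,0]]).astype(float)  # tool z = arm x
E
python3 - <<'E'
from h import *; from kin import *; import json
def M(r): return R.from_rotvec(r).as_matrix()
S=[([-1.04891046e+00,3.59292113e-01,1.11485116e-02,-3.27773089e-04,-1.22409845e+00,-2.88094709e-01],[0.15625879,-0.6562449,0.249468],M([.36619,-3.11989,-.00228]))]
o=bot.get_obs(); print(o['time'],o['qpos'].round(3),o['ee_pos'].round(4)); print(M(o['tcp_rot']).round(3))
qB=[.645,-.357,-1.003,.971,-.521,-2.992]
S.append((qB,[.5048,.0624,.3455],np.array([[-.746,.011,.666],[.003,1,-.013],[-.666,-.008,-.746]])))
S.append((list(o['qpos']),list(o['ee_pos']),M(o['tcp_rot'])))
json.dump([(list(a),list(b),c.tolist()) for a,b,c in S],open('S.json','w'))
for s4 in (1,-1):
  for s6 in (1,-1):
    print(s4,s6)
    for q,p,m in S:
        d=m.T@fk(q,[0]*8,s4,s6)[1]; print('  ',R.from_matrix(d).as_rotvec().round(3), fk(q,[0]*8,s4,s6)[1][:,2].round(3), m[:,2].round(3))
E
```

```text
3.5 [ 0.435 -0.218 -0.987  1.13  -0.322 -3.027] [0.5594 0.058  0.3199]
[[-0.757  0.013  0.653]
 [ 0.007  1.    -0.012]
 [-0.653 -0.004 -0.757]]
1 1
   [0.    0.    0.994] [-0.001  0.001 -1.   ] [-0.     0.001 -1.   ]
   [-0.795 -0.794 -2.405] [ 0.171  0.643 -0.746] [ 0.666 -0.013 -0.746]
   [-0.51  -0.51  -2.188] [ 0.412  0.507 -0.757] [ 0.653 -0.012 -0.757]
1 -1
   [1.000e-03 0.000e+00 1.571e+00] [-0.001  0.001 -1.   ] [-0.     0.001 -1.   ]
   [-0.719 -0.972 -2.665] [ 0.171  0.643 -0.746] [ 0.666 -0.013 -0.746]
   [-0.471 -0.593 -2.405] [ 0.412  0.507 -0.757] [ 0.653 -0.012 -0.757]
-1 1
   [0.    0.    0.995] [-0.     0.001 -1.   ] [-0.     0.001 -1.   ]
   [1.00e-03 0.00e+00 1.87e+00] [ 0.665 -0.014 -0.746] [ 0.666 -0.013 -0.746]
   [-0.   0.   1.8] [ 0.653 -0.012 -0.757] [ 0.653 -0.012 -0.757]
-1 -1
   [0.    0.    1.571] [-0.     0.001 -1.   ] [-0.     0.001 -1.   ]
   [1.000e-03 0.000e+00 1.571e+00] [ 0.665 -0.014 -0.746] [ 0.666 -0.013 -0.746]
   [-0.     0.     1.571] [ 0.653 -0.012 -0.757] [ 0.653 -0.012 -0.757]
```

```bash
cat >> kin.py <<'E'
def fkt(q,v):
    p,F=fk(q,v); return p,F@rz(-np.pi/2)
LO=np.array([-3.07,-1.43,-1.02,-3.03,-3.05,-3.03])+.03; HI=np.array([3.07,2.12,1.25,1.67,0,3.03])-.03
def ik(p,m,v,q0s):
    best=[]
    for q0 in q0s:
        f=lambda q:(lambda a:np.r_[(a[0]-p)*5,R.from_matrix(a[1].T@m).as_rotvec()])(fkt(q,v))
        s=least_squares(f,np.clip(q0,LO+.01,HI-.01),bounds=(LO,HI))
        if s.cost<1e-7 and not any(np.abs(s.x-b).max()<.05 for b in best): best.append(s.x)
    return best
def pose(az,tilt,flip):
    "tool z azimuth az, pitch-up from straight down = tilt; flip: y_tool=-Y"
    m=rz(az)@np.array([[-1,0,0],[0,1,0],[0,0,-1]])@ry(-tilt); return m@rz(np.pi) if flip else m
E
python3 - <<'E'
from kin import *; import json
S=json.load(open('S.json'))
best=None
for k in range(12):
    x0=np.random.default_rng(k).uniform(-.1,.5,8)
    s=least_squares(lambda v:np.r_[np.concatenate([fkt(q,v)[0]-np.array(p) for q,p,m in S]),1e-3*v[[1,4]]],x0)
    if best is None or s.cost<best.cost: best=s
v=best.x; print(v.round(4),[ (fkt(q,v)[0]-np.array(p)).round(4) for q,p,m in S]); json.dump(list(v),open('v.json','w'))
rng=np.random.default_rng(0); q0s=rng.uniform(LO,HI,(25,6))
q0s=np.vstack([S[2][0],q0s])
for t in (30,45,60,75,90):
  for fl in (0,1):
    for q in ik(np.array([.612,.065,.225]),pose(.06,np.radians(t),fl),v,q0s): print(t,fl,q.round(2))
E
```

```text
[ 2.000e-01  4.000e-04  0.000e+00  6.008e-01 -7.000e-04  4.637e-01
 -1.918e-01  3.540e-01] [array([-0., -0.,  0.]), array([ 0.0001, -0.0001, -0.0001]), array([-0.    ,  0.0001,  0.0001])]
30 0 [ 0.45  0.03 -0.84  0.73 -0.29 -2.63]
30 1 [ 0.45  0.03 -0.84  0.73 -0.29  0.51]
60 0 [-0.02  0.01 -0.54 -1.85 -0.07  0.32]
60 1 [-0.02  0.01 -0.54 -1.85 -0.07 -2.82]
75 0 [-0.45  0.23 -0.92 -2.53 -0.95  1.32]
75 1 [-0.45  0.23 -0.92 -2.53 -0.95 -1.82]
```

```bash
cat > t.py <<'E'
from kin import *; import json
v=json.load(open('v.json')); q0=np.array([.45,.03,-.84,.73,-.29,.51])
def show(n,p,az,t,fl,q0):
    s=ik(np.array(p),pose(np.radians(az),np.radians(t),fl),v,[q0,[0.4,.3,-.6,.3,-.5,.2],[.4,.1,-.6,1.2,-.4,0],[1,.1,-.6,.5,-.6,.5]])
    print(n,t,az,[x.round(2) for x in s]); 
if __name__=='__main__':
    for t in (20,25,30,33,36,40):
        show('bar',[.608,.064,.225],3.5,t,1,q0)
        show('app',[.54,.06,.33],3.5,t,1,q0)
        show('up ',[.56,.062,.26],3.5,t,1,q0)
        for az in (3.5,25,45): show('mat',[.501-.028*np.cos(np.radians(az)),.317-.028*np.sin(np.radians(az)),.155],az,t,1,q0)
        show('blk',[.62,.065,.073],0,t,1,q0)
        show('bay',[.52,-.18,.042],-16.5,t,1,q0)
E
python3 t.py
```

```text
bar 20 3.5 [array([ 0.5 ,  0.09, -0.55,  0.25, -0.62,  0.94])]
app 20 3.5 [array([ 0.58, -0.11, -0.49,  0.22, -0.9 ,  0.94])]
up  20 3.5 [array([ 0.56, -0.03, -0.59,  0.25, -0.71,  0.91])]
mat 20 3.5 [array([ 1.06,  0.13, -0.81,  0.61, -0.52,  0.05])]
mat 20 25 [array([ 1.  ,  0.09, -0.81,  0.48, -0.41,  0.59])]
mat 20 45 [array([ 0.93,  0.1 , -0.68,  0.11, -0.45,  1.33])]
blk 20 0 [array([ 0.11,  0.28, -0.95,  1.62, -0.04, -0.15])]
bay 20 -16.5 []
bar 25 3.5 [array([ 0.51,  0.05, -0.68,  0.41, -0.47,  0.79])]
app 25 3.5 [array([ 0.61, -0.16, -0.6 ,  0.32, -0.78,  0.83])]
up  25 3.5 [array([ 0.57, -0.07, -0.71,  0.39, -0.58,  0.77])]
mat 25 3.5 [array([ 1.01,  0.1 , -0.94,  0.95, -0.44, -0.23])]
mat 25 25 []
mat 25 45 [array([ 0.93,  0.07, -0.79,  0.22, -0.29,  1.23])]
blk 25 0 []
bay 25 -16.5 []
bar 30 3.5 [array([ 0.46,  0.02, -0.84,  0.74, -0.29,  0.51])]
app 30 3.5 [array([ 0.63, -0.21, -0.71,  0.45, -0.66,  0.71])]
up  30 3.5 [array([ 0.56, -0.11, -0.84,  0.6 , -0.44,  0.58])]
mat 30 3.5 []
mat 30 25 []
mat 30 45 []
blk 30 0 []
bay 30 -16.5 []
bar 33 3.5 [array([ 0.27,  0.  , -0.97,  1.25, -0.12,  0.14])]
app 33 3.5 [array([ 0.62, -0.23, -0.78,  0.55, -0.59,  0.61])]
up  33 3.5 [array([ 0.5 , -0.12, -0.93,  0.8 , -0.33,  0.42])]
mat 33 3.5 []
mat 33 25 []
mat 33 45 []
blk 33 0 []
bay 33 -16.5 []
bar 36 3.5 []
app 36 3.5 [array([ 0.6 , -0.25, -0.86,  0.67, -0.51,  0.51])]
up  36 3.5 []
mat 36 3.5 []
mat 36 25 []
mat 36 45 []
blk 36 0 []
bay 36 -16.5 []
bar 40 3.5 []
app 40 3.5 [array([ 0.53, -0.27, -0.96,  0.9 , -0.38,  0.33])]
up  40 3.5 []
mat 40 3.5 []
mat 40 25 []
mat 40 45 []
blk 40 0 []
bay 40 -16.5 []
```

```bash
cat > t2.py <<'E'
from kin import *; import json
v=json.load(open('v.json'))
def path(name,wps,q,n=10):
    "wps: (p,az,tilt) degrees; continuation"
    for (p0,a0,t0),(p1,a1,t1) in zip(wps,wps[1:]):
        mx=0
        for s in np.linspace(0,1,n+1):
            p=np.array(p0)*(1-s)+np.array(p1)*s; a=a0+(a1-a0)*s; t=t0+(t1-t0)*s
            sol=ik(p,pose(np.radians(a),np.radians(t),1),v,[q])
            if not sol: print(name,'FAIL',p.round(3),a,t,q.round(2)); return None
            if s>0: mx=max(mx,np.abs(sol[0]-q).max())
            q=sol[0]
        print(name,np.round(p1,3),a1,t1,q.round(2),'maxstep',mx.round(2))
    return q
if __name__=='__main__':
    for t in (22,25):
        c=3.5; tc=[.602,.064,.225]
        q=ik(np.array([.52,.058,.33]),pose(np.radians(c),np.radians(t),1),v,[[.6,-.1,-.5,.3,-.8,.9]])[0]
        path(f'can{t}',[([.52,.058,.33],c,t),(tc,c,t),([.602,.064,.24],c,t),([.5,.06,.24],c,t),([.470,.315,.24],c,t),([.470,.315,.153],c,t)],q)
    for t in (0,8,12,15):
        q=ik(np.array([.50,.06,.2]),pose(0,np.radians(t),1),v,[[.6,-.1,-.5,.3,-.8,.9]])
        if not q: print('no start',t); continue
        path(f'blk{t}',[([.5,.06,.2],0,t),([.55,.06,.1],0,t),([.615,.065,.072],0,t),([.615,.065,.085],0,t),([.5,.06,.1],0,t),([.51,-.175,.1],-16.5,t),([.51,-.175,.042],-16.5,t)],q[0])
E
python3 t2.py
```

```text
can22 [0.602 0.064 0.225] 3.5 22 [ 0.51  0.06 -0.62  0.31 -0.56  0.88] maxstep 0.03
can22 [0.602 0.064 0.24 ] 3.5 22 [ 0.52  0.05 -0.59  0.29 -0.61  0.9 ] maxstep 0.0
can22 [0.5  0.06 0.24] 3.5 22 [ 0.65 -0.14 -0.79  0.36 -0.63  0.73] maxstep 0.02
can22 [0.47  0.315 0.24 ] 3.5 22 [ 1.11  0.02 -0.69  0.51 -0.73  0.16] maxstep 0.08
can22 [0.47  0.315 0.153] 3.5 22 [ 1.05  0.12 -0.87  0.74 -0.48 -0.07] maxstep 0.04
can25 [0.602 0.064 0.225] 3.5 25 [ 0.51  0.04 -0.7   0.42 -0.47  0.78] maxstep 0.03
can25 [0.602 0.064 0.24 ] 3.5 25 [ 0.52  0.03 -0.66  0.39 -0.52  0.81] maxstep 0.0
can25 [0.5  0.06 0.24] 3.5 25 [ 0.65 -0.17 -0.86  0.46 -0.56  0.63] maxstep 0.02
can25 [0.47  0.315 0.24 ] 3.5 25 [ 1.12  0.   -0.76  0.62 -0.68  0.05] maxstep 0.09
can25 [0.47  0.315 0.153] 3.5 25 [ 1.01  0.1  -0.95  0.96 -0.43 -0.25] maxstep 0.06
blk0 [0.55 0.06 0.1 ] 0 0 [ 0.46  0.31 -0.45 -0.   -0.81  1.11] maxstep 0.02
blk0 [0.615 0.065 0.072] 0 0 [ 0.42  0.43 -0.33  0.   -0.81  1.15] maxstep 0.01
blk0 [0.615 0.065 0.085] 0 0 [ 0.42  0.42 -0.32  0.   -0.84  1.15] maxstep 0.0
blk0 [0.5  0.06 0.1 ] 0 0 [ 0.51
[... 1003 characters left out ...]
.46  0.76] maxstep 0.03
blk12 [ 0.51  -0.175  0.1  ] -16.5 12 [ 0.08  0.19 -0.71  0.16 -0.48  1.06] maxstep 0.05
blk12 [ 0.51  -0.175  0.042] -16.5 12 [ 0.07  0.28 -0.8   0.25 -0.3   0.97] maxstep 0.02
blk15 [0.55 0.06 0.1 ] 0 15 [ 0.53  0.19 -0.79  0.36 -0.39  0.73] maxstep 0.03
blk15 [0.615 0.065 0.072] 0 15 [ 0.47  0.32 -0.68  0.35 -0.36  0.79] maxstep 0.01
blk15 [0.615 0.065 0.085] 0 15 [ 0.48  0.3  -0.65  0.31 -0.4   0.82] maxstep 0.0
blk15 [0.5  0.06 0.1 ] 0 15 [ 0.58  0.11 -0.91  0.42 -0.36  0.61] maxstep 0.03
blk15 [ 0.51  -0.175  0.1  ] -16.5 15 [ 0.09  0.17 -0.79  0.26 -0.38  0.97] maxstep 0.05
blk15 [ 0.51  -0.175  0.042] -16.5 15 [-0.01  0.26 -0.98  0.72 -0.11  0.58] maxstep 0.19
```

The kinematic fit is good to 0.1 mm. I'll use the half-turned grasp with a 24° tilt for the can and about 10° for the block. First I retract, reduce the tilt and spin the tool half a turn.

>>> drive_tool(commands=[{"gripper": 1, "tx": 0, "ty": 0, "tz": -0.03, "wx": 0, "wy": 0.098, "wz": 0}, {"gripper": 1, "tx": 0, "ty": 0, "tz": -0.03, "wx": 0, "wy": 0.098, "wz": 0}, {"gripper": 1, "tx": 0, "ty": 0, "tz": -0.02, "wx": 0, "wy": 0.098, "wz": 0}, {"gripper": 1, "tx": 0, "ty": 0, "tz": 0, "wx": 0, "wy": 0, "wz": -0.148}, {"gripper": 1, "tx": 0, "ty": 0, "tz": 0, "wx": 0, "wy": 0, "wz": -0.148}, {"gripper": 1, "tx": 0, "ty": 0, "tz": 0, "wx": 0, "wy": 0, "wz": -0.148}, {"gripper": 1, "tx": 0, "ty": 0, "tz": 0, "wx": 0, "wy": 0, "wz": -0.148}, {"gripper": 1, "tx": 0, "ty": 0, "tz": 0, "wx": 0, "wy": 0, "wz": -0.148}, {"gripper": 1, "tx": 0, "ty": 0, "tz": 0, "wx": 0, "wy": 0, "wz": -0.148}, {"gripper": 1, "tx": 0, "ty": 0, "tz": 0, "wx": 0, "wy": 0, "wz": -0.148}, {"gripper": 1, "tx": 0, "ty": 0, "tz": 0, "wx": 0, "wy": 0, "wz": -0.148}, {"gripper": 1, "tx": 0, "ty": 0, "tz": 0, "wx": 0, "wy": 0, "wz": -0.148}, {"gripper": 1, "tx": 0, "ty": 0, "tz": 0, "wx": 0, "wy": 0, "wz": -0.148}, {"gripper": 1, "tx": 0, "ty": 0, "tz": 0, "wx": 0, "wy": 0, "wz": -0.148}, {"gripper": 1, "tx": 0, "ty": 0, "tz": 0, "wx": 0, "wy": 0, "wz": -0.148}, {"gripper": 1, "tx": 0, "ty": 0, "tz": 0, "wx": 0, "wy": 0, "wz": -0.148}, {"gripper": 1, "tx": 0, "ty": 0, "tz": 0, "wx": 0, "wy": 0, "wz": -0.148}, {"gripper": 1, "tx": 0, "ty": 0, "tz": 0, "wx": 0, "wy": 0, "wz": -0.148}, {"gripper": 1, "tx": 0, "ty": 0, "tz": 0, "wx": 0, "wy": 0, "wz": -0.148}, {"gripper": 1, "tx": 0, "ty": 0, "tz": 0, "wx": 0, "wy": 0, "wz": -0.148}])

```text
time: 5.5
ee_pos: [0.5348, 0.0493, 0.3767]
tcp_rot: [-2.752, 0.927, -0.768]
wrist_force: [-0.0, -0.0, -0.0]
finger_gap: 0.0857
gripper_force: 0.0
```

>>> drive_tool(commands=[{"gripper": 1, "tx": 0, "ty": 0, "tz": 0, "wx": 0, "wy": 0, "wz": -0.148}, {"gripper": 1, "tx": 0, "ty": 0, "tz": 0, "wx": 0, "wy": 0, "wz": -0.148}, {"gripper": 1, "tx": 0, "ty": 0, "tz": 0, "wx": 0, "wy": 0, "wz": -0.148}, {"gripper": 1, "tx": 0, "ty": 0, "tz": 0, "wx": 0, "wy": 0, "wz": -0.148}, {"gripper": 1, "tx": 0, "ty": 0, "tz": 0, "wx": 0, "wy": 0, "wz": 0}])

```text
time: 6.0
ee_pos: [0.535, 0.0491, 0.3768]
tcp_rot: [3.013, -0.093, 0.826]
wrist_force: [0.1, -1.1, -0.6]
finger_gap: 0.0855
gripper_force: 0.0
```

```bash
cat > go.py <<'E'
from h import *; from kin import *; import sys
def go(wps):
    "tool-frame totals for legs: (p,az,tilt), from present pose"
    o=bot.get_obs(); p=o['ee_pos']; m=R.from_rotvec(o['tcp_rot']).as_matrix()
    print(round(o['time'],2),o['qpos'].round(2),p.round(4))
    for P,az,t in wps:
        m2=pose(np.radians(az),np.radians(t),1); d=m.T@(np.array(P)-p); w=R.from_matrix(m.T@m2).as_rotvec()
        print('shift',d.round(4),'len',np.linalg.norm(d).round(3),'| turn',w.round(4)); p=np.array(P); m=m2
E
python3 - <<'E'
from go import *
go([([.51,.0575,.36],4,24),([.602-.1*.4057,.064-.003,.225+.1*.9135],4,24),([.602,.064,.225],4,24)])
E
```

```text
6.0 [ 0.66 -0.24 -0.65  0.49 -0.81  0.57] [0.535  0.0491 0.3768]
shift [-0.0305 -0.0068  0.0015] len 0.031 | turn [ 0.0603 -0.1163 -0.1171]
shift [0.0293 0.0001 0.0608] len 0.068 | turn [0. 0. 0.]
shift [ 0.     -0.0002  0.1   ] len 0.1 | turn [0. 0. 0.]
```

>>> drive_tool(commands=[{"gripper": 1, "tx": -0.015, "ty": -0.003, "tz": 0.001, "wx": 0.03, "wy": -0.058, "wz": -0.058}, {"gripper": 1, "tx": -0.015, "ty": -0.003, "tz": 0.001, "wx": 0.03, "wy": -0.058, "wz": -0.058}, {"gripper": 1, "tx": 0.01, "ty": 0, "tz": 0.02, "wx": 0, "wy": 0, "wz": 0}, {"gripper": 1, "tx": 0.01, "ty": 0, "tz": 0.02, "wx": 0, "wy": 0, "wz": 0}, {"gripper": 1, "tx": 0.01, "ty": 0, "tz": 0.02, "wx": 0, "wy": 0, "wz": 0}, {"gripper": 1, "tx": 0, "ty": 0, "tz": 0, "wx": 0, "wy": 0, "wz": 0}])

```text
time: 6.6
ee_pos: [0.5624, 0.0589, 0.3154]
tcp_rot: [-3.059, -0.094, -0.646]
wrist_force: [-0.5, -0.8, -1.0]
finger_gap: 0.0854
gripper_force: 0.0
```

```bash
python3 - <<'E'
from go import *
go([([.602,.0635,.225],4,24)])
for n in ('side','top'):
    f=grab(n); np.savez(f'{n}3.npz',img=f['image'],P=cloud(f),T=f['T'],K=f['K'],D=f['D'])
a=np.load('side3.npz')['img'][130:290,270:430]; b=np.load('top3.npz')['img'][130:250,230:350]
W=np.hstack([cv2.resize(a,(400,400)),cv2.resize(b,(400,400))]); cv2.imwrite('pics/pre.png',W[...,::-1])
E
```

```text
6.6 [ 0.57 -0.1  -0.56  0.29 -0.76  0.89] [0.5624 0.0589 0.3154]
shift [-0.0002 -0.002   0.0988] len 0.099 | turn [ 0.0023  0.0024 -0.0079]
```

View pics/pre.png

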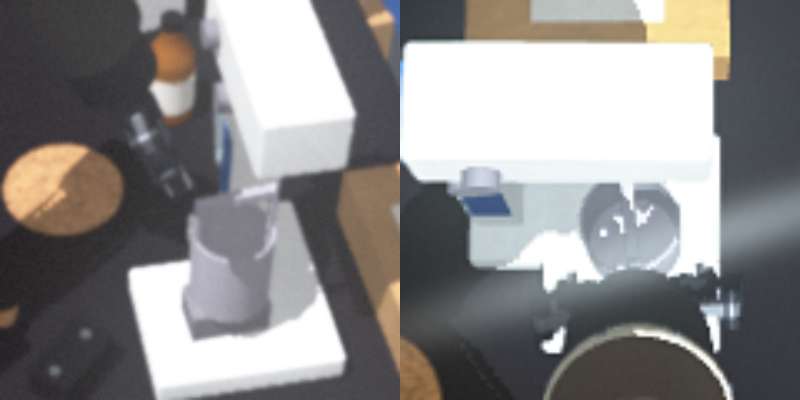

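The crop shows the open fingers straddling the bar's line: in the top part they sit at (550,320) and (720,310), with the bar at (632,250). The side part shows the bar at (235,198), clear ahead of the fingers. I'll go down the tool axis and close.

>>> drive_tool(commands=[{"gripper": 1, "tx": 0, "ty": -0.001, "tz": 0.025, "wx": 0, "wy": 0, "wz": -0.008}, {"gripper": 1, "tx": 0, "ty": -0.001, "tz": 0.025, "wx": 0, "wy": 0, "wz": 0}, {"gripper": 1, "tx": 0, "ty": 0, "tz": 0.025, "wx": 0, "wy": 0, "wz": 0}, {"gripper": 1, "tx": 0, "ty": 0, "tz": 0.024, "wx": 0, "wy": 0, "wz": 0}, {"gripper": 1, "tx": 0, "ty": 0, "tz": 0, "wx": 0, "wy": 0, "wz": 0}])

```text
time: 7.2
ee_pos: [0.6015, 0.0625, 0.2256]
tcp_rot: [-3.061, -0.111, -0.649]
wrist_force: [-0.6, 0.1, -0.6]
finger_gap: 0.0855
gripper_force: 0.0
```

>>> drive_tool(commands=[{"gripper": 0, "tx": 0, "ty": 0, "tz": 0, "wx": 0, "wy": 0, "wz": 0}, {"gripper": 0, "tx": 0, "ty": 0, "tz": 0, "wx": 0, "wy": 0, "wz": 0}, {"gripper": 0, "tx": 0, "ty": 0, "tz": 0, "wx": 0, "wy": 0, "wz": 0}, {"gripper": 0, "tx": 0, "ty": 0, "tz": 0, "wx": 0, "wy": 0, "wz": 0}, {"gripper": 0, "tx": 0, "ty": 0, "tz": 0, "wx": 0, "wy": 0, "wz": 0}, {"gripper": 0, "tx": 0, "ty": 0, "tz": 0, "wx": 0, "wy": 0, "wz": 0}, {"gripper": 0, "tx": 0, "ty": 0, "tz": 0, "wx": 0, "wy": 0, "wz": 0}, {"gripper": 0, "tx": 0, "ty": 0, "tz": 0, "wx": 0, "wy": 0, "wz": 0}], newtons=90)

```text
time: 8.0
ee_pos: [0.6029, 0.0633, 0.2289]
tcp_rot: [-3.058, -0.114, -0.657]
wrist_force: [-3.9, 1.2, 4.7]
finger_gap: 0.0081
gripper_force: 88.8
```

```bash
python3 - <<'E'
from go import *
go([([.602,.0635,.245],4,24),([.5,.0565,.245],4,24),([.472,.315,.245],4,24)])
for n in ('side','top'):
    f=grab(n); P=cloud(f)
    rect(P,.213,.245,(.54,.72),(-.0,.15),n+' bar')
E
```

```text
8.0 [ 0.51  0.04 -0.66  0.37 -0.51  0.83] [0.6029 0.0633 0.2289]
shift [ 0.0058 -0.0002 -0.0151] len 0.016 | turn [ 0.0015 -0.0044  0.0052]
shift [-0.0934 -0.0001 -0.0416] len 0.102 | turn [0. 0. 0.]
shift [-0.009  -0.2598 -0.004 ] len 0.26 | turn [0. 0. 0.]
side bar 157 z 0.2278 [636.2  60.8] [84.1 16.5] 15.2
top bar 42 z 0.2307 [632.4  65.9] [34.8  9.1] 8.2
```

Gripped (88.8 N). I'll lift 12 mm and check.

>>> drive_tool(commands=[{"gripper": 0, "tx": 0.0016, "ty": 0, "tz": -0.0037, "wx": 0, "wy": 0, "wz": 0}, {"gripper": 0, "tx": 0.0016, "ty": 0, "tz": -0.0037, "wx": 0, "wy": 0, "wz": 0}, {"gripper": 0, "tx": 0.0016, "ty": 0, "tz": -0.0037, "wx": 0, "wy": 0, "wz": 0}, {"gripper": 0, "tx": 0.0016, "ty": 0, "tz": -0.0037, "wx": 0, "wy": 0, "wz": 0}, {"gripper": 0, "tx": 0, "ty": 0, "tz": 0, "wx": 0, "wy": 0, "wz": 0}, {"gripper": 0, "tx": 0, "ty": 0, "tz": 0, "wx": 0, "wy": 0, "wz": 0}])

```text
time: 8.7
ee_pos: [0.6021, 0.0629, 0.244]
tcp_rot: [-3.059, -0.113, -0.655]
wrist_force: [-0.3, 0.1, -4.9]
finger_gap: 0.0079
gripper_force: 87.9
```

```bash
python3 - <<'E'
from go import *
go([([.50,.0565,.255],4,24),([.472,.315,.255],4,24)]); print(bot.get_obs()['wrist_force'].round(1))
for n in ('side','top'):
    f=grab(n); np.savez(f'{n}4.npz',img=f['image'],P=cloud(f),T=f['T'],K=f['K'],D=f['D']); P=cloud(f)
    rect(P,.225,.265,(.54,.72),(-.0,.15),n+' bar')
a=np.load('side4.npz')['img'][130:290,270:430]; b=np.load('top4.npz')['img'][130:250,230:350]
W=np.hstack([cv2.resize(a,(400,400)),cv2.resize(b,(400,400))]); cv2.imwrite('pics/lift.png',W[...,::-1])
E
```

```text
8.7 [ 0.52  0.03 -0.63  0.35 -0.55  0.86] [0.6021 0.0629 0.244 ]
shift [-0.0889 -0.0011 -0.0519] len 0.103 | turn [ 0.0022 -0.0026  0.0047]
shift [-0.009  -0.2598 -0.004 ] len 0.26 | turn [0. 0. 0.]
[-0.3  0.1 -4.9]
side bar 158 z 0.2406 [636.2  60.5] [85.  18.9] 12.3
top bar 39 z 0.2458 [630.   65.4] [32.7  8.9] 8.9
```

View pics/lift.png

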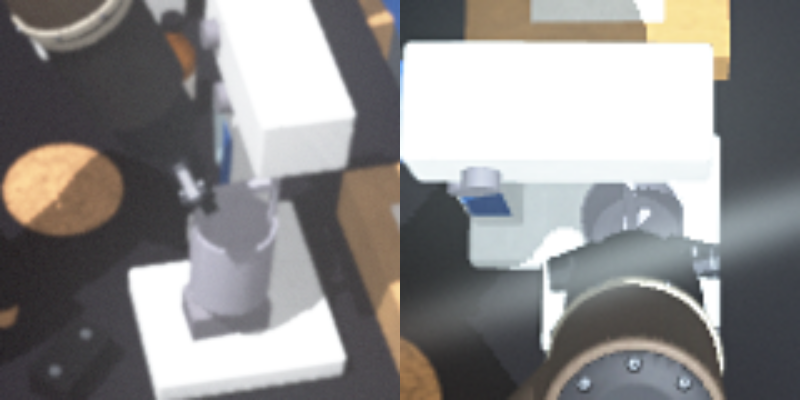

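The crop shows the can raised clear of the block, upright, with fingers on the front of the bar at (205,195); the bar top rose 15 mm. Next I retract from under the head and carry the can over to the mat.

>>> drive_tool(commands=[{"gripper": 0, "tx": -0.01, "ty": 0, "tz": -0.005, "wx": 0, "wy": 0, "wz": 0}, {"gripper": 0, "tx": -0.018, "ty": 0, "tz": -0.0105, "wx": 0, "wy": 0, "wz": 0}, {"gripper": 0, "tx": -0.018, "ty": 0, "tz": -0.0105, "wx": 0, "wy": 0, "wz": 0}, {"gripper": 0, "tx": -0.018, "ty": 0, "tz": -0.0105, "wx": 0, "wy": 0, "wz": 0}, {"gripper": 0, "tx": -0.018, "ty": -0.005, "tz": -0.0105, "wx": 0, "wy": 0, "wz": 0}, {"gripper": 0, "tx": -0.01, "ty": -0.015, "tz": -0.005, "wx": 0, "wy": 0, "wz": 0}, {"gripper": 0, "tx": -0.001, "ty": -0.025, "tz": 0, "wx": 0, "wy": 0, "wz": 0}, {"gripper": 0, "tx": -0.001, "ty": -0.025, "tz": 0, "wx": 0, "wy": 0, "wz": 0}, {"gripper": 0, "tx": -0.001, "ty": -0.025, "tz": 0, "wx": 0, "wy": 0, "wz": 0}, {"gripper": 0, "tx": -0.001, "ty": -0.025, "tz": 0, "wx": 0, "wy": 0, "wz": 0}, {"gripper": 0, "tx": -0.001, "ty": -0.025, "tz": 0, "wx": 0, "wy": 0, "wz": 0}, {"gripper": 0, "tx": -0.001, "ty": -0.025, "tz": 0, "wx": 0, "wy": 0, "wz": 0}, {"gripper": 0, "tx": -0.001, "ty": -0.025, "tz": 0, "wx": 0, "wy": 0, "wz": 0}, {"gripper": 0, "tx": -0.001, "ty": -0.025, "tz": 0, "wx": 0, "wy": 0, "wz": 0}, {"gripper": 0, "tx": -0.001, "ty": -0.02, "tz": 0, "wx": 0, "wy": 0, "wz": 0}, {"gripper": 0, "tx": 0, "ty": -0.015, "tz": 0, "wx": 0, "wy": 0, "wz": 0}, {"gripper": 0, "tx": 0, "ty": -0.005, "tz": 0, "wx": 0, "wy": 0, "wz": 0}, {"gripper": 0, "tx": 0, "ty": 0, "tz": 0, "wx": 0, "wy": 0, "wz": 0}, {"gripper": 0, "tx": 0, "ty": 0, "tz": 0, "wx": 0, "wy": 0, "wz": 0}])

```text
time: 10.7
ee_pos: [0.4699, 0.3131, 0.2489]
tcp_rot: [-3.06, -0.113, -0.654]
wrist_force: [0.4, -0.6, -4.2]
finger_gap: 0.0079
gripper_force: 88.0
```

```bash
python3 - <<'E'
from go import *
go([([.467,.3145,.20],4,24),([.467,.3145,.155],4,24)])
for n in ('side','top'):
    f=grab(n); np.savez(f'{n}5.npz',img=f['image'],P=cloud(f),T=f['T'],K=f['K'],D=f['D']); P=cloud(f)
    rect(P,.242,.275,(.44,.58),(.25,.39),n+' bar')
    rect(P,.10,.275,(.44,.58),(.25,.39),n+' can')
    rect(P,.074,.086,(.56,.7),(0,.15),n+' block')
    rect(P,.06,.09,(.56,.7),(0,.15),n+' block')
    rect(P,.003,.02,(.4,.6),(.2,.41),n+' mat')
a=np.load('side5.npz')['img'][90:290,230:430]; b=np.load('top5.npz')['img'][150:300,150:330]
W=np.hstack([cv2.resize(a,(400,400)),cv2.resize(b,(400,333))[:,:] if 0 else cv2.copyMakeBorder(cv2.resize(b,(400,333)),0,67,0,0,0)]); cv2.imwrite('pics/over.png',W[...,::-1])
E
```

```text
10.7 [ 1.12 -0.   -0.72  0.57 -0.72  0.11] [0.4699 0.3131 0.2489]
shift [-0.0226 -0.0019  0.0434] len 0.049 | turn [ 0.003  -0.0023  0.0046]
shift [-0.0183 -0.      0.0411] len 0.045 | turn [0. 0. 0.]
side bar 124 z 0.2491 [501.9 311.7] [86.2 22.2] 16.6
side can 1412 z 0.1693 [504.6 314.1] [94.5 79.2] 74.4
side block 438 z 0.0795 [633.3  63.5] [51.4 85.3] 90.0
side block 589 z 0.0786 [633.4  63.3] [86.1 53. ] 1.4
side mat 831 z 0.0066 [503.7 313.9] [136.7 135.3] 11.4
top bar 131 z 0.2515 [500.6 317.2] [79.  27.2] 14.6
top can 790 z 0.1556 [504.  314.4] [85.  74.5] 69.0
top block 401 z 0.0793 [630.6  66.1] [81.9 46.9] 2.1
top block 448 z 0.0793 [630.4  66. ] [82. 47.] 1.3
top mat 154 z 0.0063 [538.8 288. ] [85.3 44. ] 29.0
```

View pics/over.png

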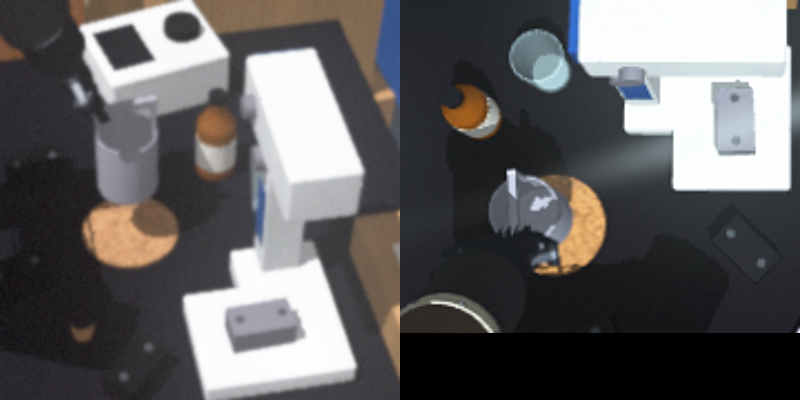

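The crop shows the can above the mat, upright (side (127,155) over mat (130,230); top (530,210) over (565,225)), with the block alone on the platform at (735,118). Can and mat centres agree within 2 mm in each view, so I lower it.

>>> drive_tool(commands=[{"gripper": 0, "tx": -0.0035, "ty": -0.001, "tz": 0.008, "wx": 0, "wy": 0, "wz": 0}, {"gripper": 0, "tx": -0.0061, "ty": -0.0005, "tz": 0.0137, "wx": 0, "wy": 0, "wz": 0}, {"gripper": 0, "tx": -0.0061, "ty": 0, "tz": 0.0137, "wx": 0, "wy": 0, "wz": 0}, {"gripper": 0, "tx": -0.0061, "ty": 0, "tz": 0.0137, "wx": 0, "wy": 0, "wz": 0}, {"gripper": 0, "tx": -0.0061, "ty": 0, "tz": 0.0137, "wx": 0, "wy": 0, "wz": 0}, {"gripper": 0, "tx": -0.0045, "ty": 0, "tz": 0.01, "wx": 0, "wy": 0, "wz": 0}, {"gripper": 0, "tx": -0.002, "ty": 0, "tz": 0.0045, "wx": 0, "wy": 0, "wz": 0}, {"gripper": 0, "tx": 0, "ty": 0, "tz": 0, "wx": 0, "wy": 0, "wz": 0}, {"gripper": 0, "tx": 0, "ty": 0, "tz": 0, "wx": 0, "wy": 0, "wz": 0}])

```text
time: 11.7
ee_pos: [0.4704, 0.3151, 0.1648]
tcp_rot: [-3.059, -0.113, -0.655]
wrist_force: [0.6, 0.5, -4.5]
finger_gap: 0.0079
gripper_force: 88.0
```

```bash
python3 - <<'E'
from go import *
go([([.470,.3145,.155],4,24)]); print(bot.get_obs()['wrist_force'].round(1))
for n in ('side','top'):
    P=cloud(grab(n)); rect(P,.150,.20,(.44,.58),(.25,.39),n+' bar'); rect(P,.02,.20,(.44,.58),(.25,.39),n+' can')
E
```

```text
11.7 [ 1.05  0.09 -0.9   0.83 -0.48 -0.13] [0.4704 0.3151 0.1648]
shift [-0.0045  0.0005  0.0088] len 0.01 | turn [ 0.0021 -0.003   0.0047]
[ 0.6  0.5 -4.5]
side bar 163 z 0.1647 [503.2 307.4] [31.9 81.9] 86.5
side can 1273 z 0.0846 [505.5 316.8] [95.2 79.1] 72.9
top bar 137 z 0.1681 [500.8 306.8] [35.2 79.2] 89.1
top can 495 z 0.095 [502.5 316.9] [83.8 77.9] 65.3
```

>>> drive_tool(commands=[{"gripper": 0, "tx": -0.001, "ty": 0, "tz": 0.0023, "wx": 0, "wy": 0, "wz": 0}, {"gripper": 0, "tx": -0.001, "ty": 0, "tz": 0.0023, "wx": 0, "wy": 0, "wz": 0}, {"gripper": 0, "tx": -0.001, "ty": 0, "tz": 0.0023, "wx": 0, "wy": 0, "wz": 0}, {"gripper": 0, "tx": 0, "ty": 0, "tz": 0, "wx": 0, "wy": 0, "wz": 0}])

```text
time: 12.2
ee_pos: [0.4701, 0.3147, 0.1565]
tcp_rot: [-3.06, -0.114, -0.654]
wrist_force: [-0.3, 0.1, -4.4]
finger_gap: 0.0079
gripper_force: 88.0
```

>>> drive_tool(commands=[{"gripper": 0, "tx": -0.0006, "ty": 0, "tz": 0.0014, "wx": 0, "wy": 0, "wz": 0}, {"gripper": 0, "tx": 0, "ty": 0, "tz": 0, "wx": 0, "wy": 0, "wz": 0}])

```text
time: 12.4
ee_pos: [0.4703, 0.315, 0.1553]
tcp_rot: [-3.059, -0.114, -0.655]
wrist_force: [0.6, 0.7, -4.1]
finger_gap: 0.0082
gripper_force: 88.0
```

>>> drive_tool(commands=[{"gripper": 0, "tx": -0.0005, "ty": 0, "tz": 0.001, "wx": 0, "wy": 0, "wz": 0}, {"gripper": 0, "tx": 0, "ty": 0, "tz": 0, "wx": 0, "wy": 0, "wz": 0}])

```text
time: 12.6
ee_pos: [0.4705, 0.3154, 0.1551]
tcp_rot: [-3.058, -0.114, -0.656]
wrist_force: [-3.2, -1.7, 3.1]
finger_gap: 0.008
gripper_force: 89.2
```

>>> drive_tool(commands=[{"gripper": 0, "tx": -0.0005, "ty": 0, "tz": 0.001, "wx": 0, "wy": 0, "wz": 0}, {"gripper": 0, "tx": 0, "ty": 0, "tz": 0, "wx": 0, "wy": 0, "wz": 0}])

```text
time: 12.8
ee_pos: [0.4709, 0.3157, 0.1552]
tcp_rot: [-3.056, -0.114, -0.659]
wrist_force: [-9.2, -3.8, 12.4]
finger_gap: 0.0078
gripper_force: 90.8
```

Contact. I relax 1 mm, release and retreat along the tool axis.

>>> drive_tool(commands=[{"gripper": 0, "tx": 0.0005, "ty": 0, "tz": -0.0012, "wx": 0, "wy": 0, "wz": 0}, {"gripper": 0.3, "tx": 0, "ty": 0, "tz": 0, "wx": 0, "wy": 0, "wz": 0}, {"gripper": 0.6, "tx": 0, "ty": 0, "tz": 0, "wx": 0, "wy": 0, "wz": 0}, {"gripper": 0.7, "tx": 0, "ty": 0, "tz": 0, "wx": 0, "wy": 0, "wz": 0}, {"gripper": 0.7, "tx": 0, "ty": 0, "tz": 0, "wx": 0, "wy": 0, "wz": 0}, {"gripper": 0.7, "tx": 0, "ty": 0, "tz": 0, "wx": 0, "wy": 0, "wz": 0}])

```text
time: 13.4
ee_pos: [0.4702, 0.3151, 0.1545]
tcp_rot: [-3.059, -0.114, -0.655]
wrist_force: [0.7, 0.3, -0.6]
finger_gap: 0.0603
gripper_force: 0.0
```

>>> drive_tool(commands=[{"gripper": 0.7, "tx": 0, "ty": 0, "tz": -0.015, "wx": 0, "wy": 0, "wz": 0}, {"gripper": 0.7, "tx": 0, "ty": 0, "tz": -0.03, "wx": 0, "wy": 0, "wz": 0}, {"gripper": 0.7, "tx": 0, "ty": 0, "tz": -0.03, "wx": 0, "wy": 0, "wz": 0}, {"gripper": 0.7, "tx": 0, "ty": 0, "tz": -0.02, "wx": 0, "wy": 0, "wz": 0}, {"gripper": 1, "tx": 0, "ty": 0, "tz": 0, "wx": 0, "wy": 0, "wz": 0}])

```text
time: 13.9
ee_pos: [0.4311, 0.3142, 0.2443]
tcp_rot: [-3.053, -0.114, -0.657]
wrist_force: [-0.2, 0.9, -0.9]
finger_gap: 0.0724
gripper_force: 0.0
```

```bash
python3 - <<'E'
from go import *
t=10
go([([.50,.06,.24],1.5,t),([.565,.063,.12],1.5,t),([.607,.0645,.071],1.5,t)]); print(bot.get_obs()['finger_gap'])
for n in ('side','top'):
    P=cloud(grab(n)); rect(P,.134,.18,(.44,.58),(.25,.39),n+' bar'); rect(P,.02,.18,(.44,.58),(.25,.39),n+' can');rect(P,.06,.09,(.56,.7),(0,.15),n+' block'); rect(P,.003,.02,(.4,.6),(.2,.41),n+' mat')
E
```

```text
13.9 [ 1.21 -0.05 -0.79  0.59 -0.73  0.01] [0.4311 0.3142 0.2443]
shift [0.0435 0.2587 0.0241] len 0.263 | turn [-0.015  -0.2495  0.0466]
shift [ 0.0432 -0.0013  0.1295] len 0.137 | turn [0. 0. 0.]
shift [ 0.0329 -0.0004  0.0556] len 0.065 | turn [0. 0. 0.]
0.0724027396600085
side bar 139 z 0.1531 [502.7 312.3] [80.7 16.9] 6.3
side can 1185 z 0.0762 [503.6 315.3] [93.2 79.2] 76.8
side block 588 z 0.0787 [633.1  62.3] [86.4 52. ] 0.8
side mat 432 z 0.0068 [503.5 300.5] [104.9 135.2] 85.2
top bar 113 z 0.1559 [499.3 317.1] [79.4  8.5] 4.1
top can 455 z 0.0829 [499.8 318.5] [81.9 80.4] 7.8
top block 443 z 0.0788 [630.3  65.8] [82.  46.9] 0.2
top mat 251 z 0.0103 [504.6 319. ] [64.5 43.8] 5.0
```

The can stands on the mat: its handle centre is within 3 mm of the mat's centre in both views. The block measures (0.632, 0.0645), top 0.079, yaw about 1°. I move to a pre-grasp for the block at 12° tilt.

```bash
python3 - <<'E'
from go import *
t=12
go([([.50,.062,.24],1,t),([.565,.0635,.12],1,t),([.607,.0643,.071],1,t)])
E
```

```text
14.0 [ 1.21 -0.05 -0.79  0.59 -0.73  0.01] [0.4312 0.3129 0.2415]
shift [0.0448 0.2553 0.0225] len 0.26 | turn [-0.0148 -0.2126  0.0548]
shift [ 0.0386 -0.0004  0.1309] len 0.136 | turn [0. 0. 0.]
shift [ 0.0309 -0.0001  0.0567] len 0.065 | turn [0. 0. 0.]
```

>>> drive_tool(commands=[{"gripper": 1, "tx": 0.0045, "ty": 0.0255, "tz": 0.0022, "wx": 0, "wy": 0, "wz": 0}, {"gripper": 1, "tx": 0.0045, "ty": 0.0255, "tz": 0.0022, "wx": 0, "wy": 0, "wz": 0}, {"gripper": 1, "tx": 0.0045, "ty": 0.0255, "tz": 0.0022, "wx": 0, "wy": 0, "wz": 0}, {"gripper": 1, "tx": 0.0045, "ty": 0.0255, "tz": 0.0022, "wx": 0, "wy": 0, "wz": 0}, {"gripper": 1, "tx": 0.0045, "ty": 0.0255, "tz": 0.0022, "wx": 0, "wy": 0, "wz": 0}, {"gripper": 1, "tx": 0.0045, "ty": 0.0255, "tz": 0.0022, "wx": 0, "wy": 0, "wz": 0}, {"gripper": 1, "tx": 0.0045, "ty": 0.0255, "tz": 0.0022, "wx": 0, "wy": 0, "wz": 0}, {"gripper": 1, "tx": 0.0045, "ty": 0.0255, "tz": 0.0022, "wx": 0, "wy": 0, "wz": 0}, {"gripper": 1, "tx": 0.0045, "ty": 0.0255, "tz": 0.0022, "wx": 0, "wy": 0, "wz": 0}, {"gripper": 1, "tx": 0.0045, "ty": 0.0255, "tz": 0.0022, "wx": 0, "wy": 0, "wz": 0}, {"gripper": 1, "tx": 0, "ty": 0, "tz": 0, "wx": -0.0074, "wy": -0.106, "wz": 0.027}, {"gripper": 1, "tx": 0, "ty": 0, "tz": 0, "wx": -0.0074, "wy": -0.106, "wz": 0.027}, {"gripper": 1, "tx": 0, "ty": 0, "tz": 0, "wx": 0, "wy": 0, "wz": 0}])

```text
time: 15.3
ee_pos: [0.5025, 0.0624, 0.2403]
tcp_rot: [3.125, 0.024, 0.324]
wrist_force: [0.8, 0.3, 1.2]
finger_gap: 0.0856
gripper_force: 0.0
```

>>> drive_tool(commands=[{"gripper": 1, "tx": 0.008, "ty": 0, "tz": 0.026, "wx": 0, "wy": 0, "wz": 0}, {"gripper": 1, "tx": 0.008, "ty": 0, "tz": 0.026, "wx": 0, "wy": 0, "wz": 0}, {"gripper": 1, "tx": 0.008, "ty": 0, "tz": 0.026, "wx": 0, "wy": 0, "wz": 0}, {"gripper": 1, "tx": 0.008, "ty": 0, "tz": 0.026, "wx": 0, "wy": 0, "wz": 0}, {"gripper": 1, "tx": 0.007, "ty": 0, "tz": 0.026, "wx": 0, "wy": 0, "wz": 0}, {"gripper": 1, "tx": 0, "ty": 0, "tz": 0, "wx": 0, "wy": 0, "wz": 0}])

```text
time: 15.9
ee_pos: [0.5636, 0.0612, 0.117]
tcp_rot: [3.122, 0.026, 0.319]
wrist_force: [-0.6, -0.2, -0.1]
finger_gap: 0.0853
gripper_force: 0.0
```

```bash
python3 - <<'E'
from go import *
go([([.607,.0643,.071],1,12)])
for n in ('side','top'):
    f=grab(n); np.savez(f'{n}6.npz',img=f['image'],P=cloud(f),T=f['T'],K=f['K'],D=f['D'])
a=np.load('side6.npz')['img'][100:300,230:430]; b=np.load('top6.npz')['img'][130:250,230:350]
W=np.hstack([cv2.resize(a,(400,400)),cv2.resize(b,(400,400))]); cv2.imwrite('pics/pre2.png',W[...,::-1])
E
```

```text
15.9 [ 0.51  0.21 -0.64  0.19 -0.55  0.92] [0.5636 0.0612 0.117 ]
shift [ 0.0333 -0.0026  0.0538] len 0.063 | turn [ 0.005   0.0059 -0.0001]
```

View pics/pre2.png

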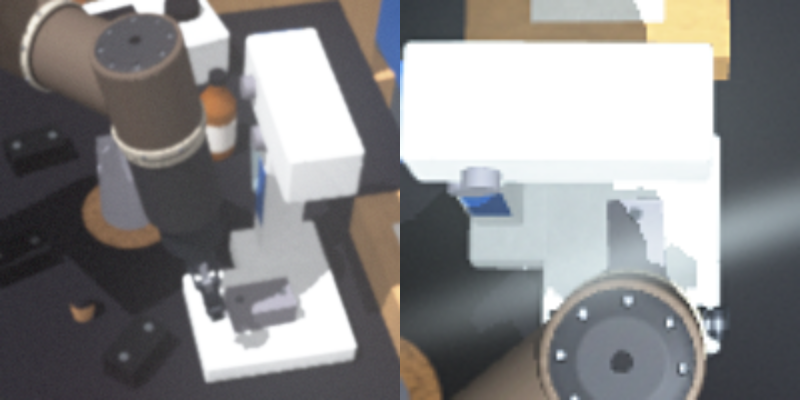

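The crop shows the fingers at (210,285), open at the block's near end (260,300). The wrist stands well in front of the head. I go in and close.

>>> drive_tool(commands=[{"gripper": 1, "tx": 0.008, "ty": -0.001, "tz": 0.0135, "wx": 0.003, "wy": 0.003, "wz": 0}, {"gripper": 1, "tx": 0.008, "ty": -0.001, "tz": 0.0135, "wx": 0.002, "wy": 0.003, "wz": 0}, {"gripper": 1, "tx": 0.008, "ty": -0.0006, "tz": 0.0135, "wx": 0, "wy": 0, "wz": 0}, {"gripper": 1, "tx": 0.008, "ty": 0, "tz": 0.0135, "wx": 0, "wy": 0, "wz": 0}, {"gripper": 1, "tx": 0, "ty": 0, "tz": 0, "wx": 0, "wy": 0, "wz": 0}])

```text
time: 16.5
ee_pos: [0.6081, 0.0663, 0.0755]
tcp_rot: [-3.118, -0.028, -0.338]
wrist_force: [-0.7, -0.7, 0.6]
finger_gap: 0.0853
gripper_force: 0.0
```

>>> drive_tool(commands=[{"gripper": 0, "tx": 0, "ty": 0, "tz": 0, "wx": 0, "wy": 0, "wz": 0}, {"gripper": 0, "tx": 0, "ty": 0, "tz": 0, "wx": 0, "wy": 0, "wz": 0}, {"gripper": 0, "tx": 0, "ty": 0, "tz": 0, "wx": 0, "wy": 0, "wz": 0}, {"gripper": 0, "tx": 0, "ty": 0, "tz": 0, "wx": 0, "wy": 0, "wz": 0}, {"gripper": 0, "tx": 0, "ty": 0, "tz": 0, "wx": 0, "wy": 0, "wz": 0}, {"gripper": 0, "tx": 0, "ty": 0, "tz": 0, "wx": 0, "wy": 0, "wz": 0}], newtons=80)

```text
time: 17.1
ee_pos: [0.6078, 0.0664, 0.0772]
tcp_rot: [-3.117, -0.029, -0.34]
wrist_force: [-2.6, 0.2, 6.7]
finger_gap: 0.0483
gripper_force: 84.3
```

```bash
python3 - <<'E'
from go import *
go([([.607,.0643,.085],1,12),([.50,.062,.12],1,12),([.51,-.175,.12],-16.3,12)]); print(bot.get_obs()['wrist_force'].round(1))
for n in ('side','top'):
    P=cloud(grab(n)); rect(P,.06,.09,(.56,.7),(0,.15),n+' block')
E
```

```text
17.1 [ 0.48  0.32 -0.6   0.21 -0.46  0.93] [0.6078 0.0664 0.0772]
shift [ 0.0008  0.002  -0.0078] len 0.008 | turn [-0.0042 -0.0079  0.0005]
shift [-0.0974  0.0004 -0.0565] len 0.113 | turn [0. 0. 0.]
shift [0.0057 0.2371 0.0012] len 0.237 | turn [-0.0628  0.      0.2953]
[-2.6  0.2  6.7]
side block 389 z 0.0785 [633.   61.2] [91. 55.] 10.2
top block 94 z 0.0787 [661.5  67. ] [44.3 19.6] 89.4
```

Gripped: the gap is 48 mm on the 50 mm width. I lift slightly, then check.

>>> drive_tool(commands=[{"gripper": 0, "tx": 0.001, "ty": 0, "tz": -0.005, "wx": 0, "wy": 0, "wz": 0}, {"gripper": 0, "tx": 0.001, "ty": 0, "tz": -0.005, "wx": 0, "wy": 0, "wz": 0}, {"gripper": 0, "tx": 0.001, "ty": 0, "tz": -0.005, "wx": 0, "wy": 0, "wz": 0}, {"gripper": 0, "tx": 0, "ty": 0, "tz": 0, "wx": 0, "wy": 0, "wz": 0}])

```text
time: 17.6
ee_pos: [0.608, 0.0665, 0.0919]
tcp_rot: [-3.117, -0.029, -0.34]
wrist_force: [0.4, 0.4, -1.6]
finger_gap: 0.0487
gripper_force: 83.2
```

>>> drive_tool(commands=[{"gripper": 0, "tx": -0.012, "ty": 0, "tz": -0.006, "wx": 0, "wy": 0, "wz": 0}, {"gripper": 0, "tx": -0.02, "ty": 0, "tz": -0.01, "wx": 0, "wy": 0, "wz": 0}, {"gripper": 0, "tx": -0.02, "ty": 0, "tz": -0.01, "wx": 0, "wy": 0, "wz": 0}, {"gripper": 0, "tx": -0.02, "ty": 0, "tz": -0.01, "wx": 0, "wy": 0, "wz": 0}, {"gripper": 0, "tx": -0.02, "ty": 0, "tz": -0.01, "wx": 0, "wy": 0, "wz": 0}, {"gripper": 0, "tx": -0.01, "ty": 0, "tz": -0.005, "wx": 0, "wy": 0, "wz": 0}, {"gripper": 0, "tx": 0, "ty": 0, "tz": 0, "wx": 0, "wy": 0, "wz": 0}])

```text
time: 18.3
ee_pos: [0.4956, 0.0639, 0.1193]
tcp_rot: [-3.117, -0.029, -0.338]
wrist_force: [0.8, 0.3, -1.3]
finger_gap: 0.0481
gripper_force: 83.2
```

```bash
python3 - <<'E'
from go import *
go([([.512,-.175,.13],-16.3,12)]); print(bot.get_obs()['wrist_force'].round(1))
for n in ('side','top'):
    P=cloud(grab(n)); rect(P,.09,.15,(.48,.62),(0,.15),n+' block'); rect(P,.07,.15,(.48,.62),(0,.15),n+' block')
E
```

```text
18.3 [ 0.6   0.09 -0.8   0.24 -0.51  0.79] [0.4956 0.0639 0.1193]
shift [ 0.014   0.2391 -0.0089] len 0.24 | turn [-0.068  -0.0061  0.2961]
[ 0.8  0.3 -1.3]
side block 511 z 0.1196 [523.3  57.8] [88.1 57.6] 10.5
side block 572 z 0.1187 [523.3  57.8] [88.1 57.6] 10.5
top block 236 z 0.1214 [538.8  65.3] [45.3 43.3] 89.4
top block 236 z 0.1214 [538.8  65.3] [45.3 43.3] 89.4
```

The block is held level. Before placing it I re-measure the middle bay by averaging depth frames from both cameras.

```bash
python3 - <<'E'
from h import *
import json
for n in ('side','top'):
    Ps=[];I=[]
    for k in range(8):
        f=grab(n); Ps.append(cloud(f)); I.append(f['image'])
    P=np.nanmedian(np.array(Ps),0); img=np.mean(I,0).astype(np.uint8)
    np.savez(n+'avg.npz',img=img,P=P,T=f['T'],K=f['K'],D=f['D'])
    c,s=np.cos(np.radians(-16.3)),np.sin(np.radians(-16.3)); C=np.array([.5345,-.1835])
    d=P[...,:2]-C; u=d[...,0]*c+d[...,1]*s; w=-d[...,0]*s+d[...,1]*c; z=P[...,2]
    near=(abs(u)<.075)&(abs(w)<.05)
    def prof(a,m,nm):
        print(n,nm,[(int(b),round(float(np.nanmedian(z[m&(a*1000>=b)&(a*1000<b+3)])*1000),1)) for b in list(range(-63,-38,3))+list(range(-39,-24,3))*(nm=='w')+list(range(24,42,3))*(nm=='w')+list(range(39,63,3)) if (m&(a*1000>=b)&(a*1000<b+3)).sum()>3])
    prof(u,(abs(w)<.025)&near,'u'); prof(w,(abs(u)<.04)&(abs(w)<.06),'w')
    # wall pixels
    m=near&(z>.0125)&(z<.022); q=np.c_[u[m],w[m]]*1000
    print(n,'walls',m.sum(),[ (k,np.median(q[sel],0).round(1),sel.sum()) for k,sel in dict(far=(q[:,0]>42)&(abs(q[:,1])<28),near=(q[:,0]<-42)&(abs(q[:,1])<28),left=(q[:,1]>25)&(abs(q[:,0])<45),right=(q[:,1]<-25)&(abs(q[:,0])<45)).items()])
    o=ortho(np.load(n+'avg.npz'),.017,(.46,.61),(-.25,-.12),.0004); cv2.imwrite(f'pics/bay_{n}.png',o[...,::-1]); print(o.shape)
a=[cv2.imread(f'pics/bay_{n}.png') for n in ('side','top')]
cv2.imwrite('pics/bays.png',np.hstack(a))
E
```

```text
side u [(-63, 5.6), (-60, 5.7), (-57, 5.5), (-54, 6.0), (-51, 16.4), (-48, 8.4), (-45, 8.1), (-42, 8.4), (-39, 8.6), (39, 8.4), (42, 8.2), (45, 8.3), (48, 12.4), (51, 15.8), (54, 5.0), (57, 5.2), (60, 4.9)]
side w [(-60, 16.4), (-57, 14.9), (-54, 5.8), (-51, 5.2), (-48, 5.2), (-45, 5.2), (-42, 5.5), (-39, 5.3), (-39, 5.3), (-36, 11.2), (-33, 16.0), (-27, 8.4), (24, 8.2), (27, 8.5), (30, 13.7), (33, 16.1), (39, 7.0), (39, 7.0), (42, 5.6), (45, 5.7), (48, 5.1), (51, 4.2), (54, 0.2), (57, -0.7)]
side walls 274 [('far', array([51.2,  3.1]), np.int64(37)), ('near', array([-49.5,  -2.1]), np.int64(36)), ('left', array([-0., 32.]), np.int64(86)), ('right', array([ -2.3, -33.9]), np.int64(88))]
(375, 325, 3)
top u [(-63, 5.3), (-60, 5.3), (-57, 4.6), (-54, 11.1), (-51, 16.4), (-48, 7.5), (-45, 8.5), (-42, 8.4), (-39, 8.7), (39, 8.3), (42, 7.8), (45, 8.6), (48, 13.6), (51, 15.1), (54, 5.1), (57, 5.3), (60, 4.6)]
top w [(-60, 14.9), (-57, 4.8), (-54, 5.2), (-51, 5.1), (-48, 5.1), (-45, 5.0), (-42, 4.8), (-39, 4.8), (-39, 4.8), (-36, 16.1), (-33, 14.8), (-30, 8.4), (-27, 7.9), (24, 8.2), (27, 7.9), (30, 15.4), (33, 15.1), (36, 5.6), (39, 5.3), (39, 5.3), (42, 5.2), (45, 4.9), (48, 5.1), (51, 4.1), (54, -1.2), (57, -0.5)]
top walls 160 [('far', array([50.5, -0.7]), np.int64(27)), ('near', array([-50.7,  -1.8]), np.int64(28)), ('left', array([-0.6, 33.6]), np.int64(42)), ('right', array([ -1.1, -32.6]), np.int64(44))]
(375, 325, 3)
```

The bay is confirmed as the middle one: its end walls are 101 mm apart centre to centre in both views, centre (0.535, -0.184), floor z 0.008.

```bash
python3 - <<'E'
from go import *
o=bot.get_obs(); m=R.from_rotvec(o['tcp_rot']).as_matrix(); p=o['ee_pos']
az=np.degrees(np.arctan2(-m[0,1]*-1,-m[1,1])); print(p.round(4),m.round(3),'yaw of -y',az)
yaw=np.degrees(np.arctan2(m[0,1],-m[1,1])); m2=rz(np.radians(-16.3-yaw))@m
print(yaw,'turn',R.from_matrix(m.T@m2).as_rotvec().round(4),'shift',(m.T@(np.array([.5118,-.1771,.12])-p)).round(4))
print('down 70mm',(m2.T@[0,0,-.07]).round(4))
E
```

```text
[0.497  0.0641 0.1189] [[ 0.977  0.019  0.214]
 [ 0.017 -1.     0.007]
 [ 0.214 -0.004 -0.977]] yaw of -y 1.0699025263639073
1.0699025263639073 turn [-0.0649  0.0011  0.2961] shift [1.040e-02 2.414e-01 2.000e-04]
down 70mm [-0.015   0.0002  0.0684]
```

>>> drive_tool(commands=[{"gripper": 0, "tx": 0.0005, "ty": 0.012, "tz": 0, "wx": 0, "wy": 0, "wz": 0}, {"gripper": 0, "tx": 0.001, "ty": 0.024, "tz": 0, "wx": 0, "wy": 0, "wz": 0}, {"gripper": 0, "tx": 0.001, "ty": 0.024, "tz": 0, "wx": 0, "wy": 0, "wz": 0}, {"gripper": 0, "tx": 0.001, "ty": 0.024, "tz": 0, "wx": 0, "wy": 0, "wz": 0}, {"gripper": 0, "tx": 0.001, "ty": 0.024, "tz": 0, "wx": 0, "wy": 0, "wz": 0}, {"gripper": 0, "tx": 0.001, "ty": 0.024, "tz": 0, "wx": 0, "wy": 0, "wz": 0}, {"gripper": 0, "tx": 0.001, "ty": 0.024, "tz": 0, "wx": 0, "wy": 0, "wz": 0}, {"gripper": 0, "tx": 0.001, "ty": 0.024, "tz": 0, "wx": 0, "wy": 0, "wz": 0}, {"gripper": 0, "tx": 0.001, "ty": 0.024, "tz": 0, "wx": 0, "wy": 0, "wz": 0}, {"gripper": 0, "tx": 0.001, "ty": 0.024, "tz": 0, "wx": 0, "wy": 0, "wz": 0}, {"gripper": 0, "tx": 0.001, "ty": 0.0135, "tz": 0, "wx": 0, "wy": 0, "wz": 0}, {"gripper": 0, "tx": 0, "ty": 0, "tz": 0, "wx": -0.0216, "wy": 0, "wz": 0.0987}, {"gripper": 0, "tx": 0, "ty": 0, "tz": 0, "wx": -0.0216, "wy": 0, "wz": 0.0987}, {"gripper": 0, "tx": 0, "ty": 0, "tz": 0, "wx": -0.0216, "wy": 0, "wz": 0.0987}, {"gripper": 0, "tx": 0, "ty": 0, "tz": 0, "wx": 0, "wy": 0, "wz": 0}, {"gripper": 0, "tx": 0, "ty": 0, "tz": 0, "wx": 0, "wy": 0, "wz": 0}])

```text
time: 20.8
ee_pos: [0.5117, -0.1769, 0.1202]
tcp_rot: [3.067, -0.434, 0.331]
wrist_force: [0.2, -0.3, -1.4]
finger_gap: 0.0481
gripper_force: 83.3
```

```bash
python3 - <<'E'
from go import *
o=bot.get_obs(); m=R.from_rotvec(o['tcp_rot']).as_matrix(); p=o['ee_pos']
print(o['time'],p.round(4),m.round(3)); print(np.degrees(np.arctan2(m[0,1],-m[1,1])),'tilt',np.degrees(np.arccos(-m[2,2])))
print('to .5118,-.1771,.056',(m.T@(np.array([.5118,-.1771,.056])-p)).round(4))
for n in ('side','top'):
    P=cloud(grab(n)); rect(P,.105,.15,(.48,.64),(-.25,-.1),n+' block'); rect(P,.114,.13,(.52,.64),(-.25,-.1),n+' top')
E
```

```text
20.8 [ 0.5117 -0.1769  0.1202] [[ 0.939 -0.277  0.205]
 [-0.271 -0.961 -0.056]
 [ 0.213 -0.003 -0.977]]
-16.08624790955326 tilt 12.285965988338388
to .5118,-.1771,.056 [-0.0135  0.0003  0.0627]
side block 628 z 0.1217 [ 542.  -194.6] [70.6 71.2] 65.5
side top 498 z 0.1221 [ 547.2 -186.3] [55.7 63.5] 72.5
top block 214 z 0.122 [ 548.2 -188.4] [49.1 54.6] 73.1
top top 207 z 0.1221 [ 548.1 -188.8] [48.3 54.6] 73.1
```

The block is lined up over the bay: in the top view its centre is within about 1.5 mm of the bay's, in both directions, and its top is level. I lower it.

>>> drive_tool(commands=[{"gripper": 0, "tx": -0.0026, "ty": 0, "tz": 0.0117, "wx": 0, "wy": 0, "wz": 0}, {"gripper": 0, "tx": -0.0026, "ty": 0, "tz": 0.0117, "wx": 0, "wy": 0, "wz": 0}, {"gripper": 0, "tx": -0.0026, "ty": 0, "tz": 0.0117, "wx": 0, "wy": 0, "wz": 0}, {"gripper": 0, "tx": -0.0026, "ty": 0, "tz": 0.0117, "wx": 0, "wy": 0, "wz": 0}, {"gripper": 0, "tx": -0.0026, "ty": 0, "tz": 0.0117, "wx": 0, "wy": 0, "wz": 0}, {"gripper": 0, "tx": -0.0013, "ty": 0, "tz": 0.0059, "wx": 0, "wy": 0, "wz": 0}, {"gripper": 0, "tx": 0, "ty": 0, "tz": 0, "wx": 0, "wy": 0, "wz": 0}])

```text
time: 21.6
ee_pos: [0.5111, -0.1771, 0.0535]
tcp_rot: [3.066, -0.438, 0.329]
wrist_force: [-1.5, 0.0, -1.8]
finger_gap: 0.0483
gripper_force: 83.3
```

>>> drive_tool(commands=[{"gripper": 0, "tx": -0.0004, "ty": 0, "tz": 0.002, "wx": 0, "wy": 0, "wz": 0}, {"gripper": 0, "tx": -0.0004, "ty": 0, "tz": 0.002, "wx": 0, "wy": 0, "wz": 0}, {"gripper": 0, "tx": 0, "ty": 0, "tz": 0, "wx": 0, "wy": 0, "wz": 0}])

```text
time: 21.9
ee_pos: [0.5118, -0.1769, 0.0504]
tcp_rot: [3.066, -0.439, 0.332]
wrist_force: [0.9, 0.7, -1.7]
finger_gap: 0.0484
gripper_force: 83.3
```

>>> drive_tool(commands=[{"gripper": 0, "tx": -0.0002, "ty": 0, "tz": 0.001, "wx": 0, "wy": 0, "wz": 0}, {"gripper": 0, "tx": 0, "ty": 0, "tz": 0, "wx": 0, "wy": 0, "wz": 0}])

```text
time: 22.1
ee_pos: [0.5118, -0.1769, 0.0493]
tcp_rot: [3.066, -0.439, 0.331]
wrist_force: [-0.5, 0.2, -2.7]
finger_gap: 0.0487
gripper_force: 83.3
```

>>> drive_tool(commands=[{"gripper": 0, "tx": -0.0003, "ty": 0, "tz": 0.0014, "wx": 0, "wy": 0, "wz": 0}, {"gripper": 0, "tx": 0, "ty": 0, "tz": 0, "wx": 0, "wy": 0, "wz": 0}])

```text
time: 22.3
ee_pos: [0.5116, -0.1769, 0.0476]
tcp_rot: [3.066, -0.439, 0.331]
wrist_force: [0.1, -0.2, -2.4]
finger_gap: 0.0484
gripper_force: 83.3
```

>>> drive_tool(commands=[{"gripper": 0, "tx": -0.0002, "ty": 0, "tz": 0.001, "wx": 0, "wy": 0, "wz": 0}, {"gripper": 0, "tx": 0, "ty": 0, "tz": 0, "wx": 0, "wy": 0, "wz": 0}])

```text
time: 22.5
ee_pos: [0.5116, -0.1769, 0.0466]
tcp_rot: [3.066, -0.44, 0.331]
wrist_force: [0.1, 0.3, -2.1]
finger_gap: 0.0484
gripper_force: 83.3
```

>>> drive_tool(commands=[{"gripper": 0, "tx": -0.0002, "ty": 0, "tz": 0.001, "wx": 0, "wy": 0, "wz": 0}, {"gripper": 0, "tx": 0, "ty": 0, "tz": 0, "wx": 0, "wy": 0, "wz": 0}])

```text
time: 22.7
ee_pos: [0.5118, -0.1769, 0.0462]
tcp_rot: [3.066, -0.44, 0.332]
wrist_force: [-2.6, 1.8, 5.4]
finger_gap: 0.0485
gripper_force: 84.3
```

Contact is at the predicted height. I release, retreat, and look once more.

>>> drive_tool(commands=[{"gripper": 0.7, "tx": 0, "ty": 0, "tz": 0, "wx": 0, "wy": 0, "wz": 0}, {"gripper": 0.8, "tx": 0, "ty": 0, "tz": 0, "wx": 0, "wy": 0, "wz": 0}, {"gripper": 0.8, "tx": 0, "ty": 0, "tz": 0, "wx": 0, "wy": 0, "wz": 0}, {"gripper": 0.8, "tx": 0, "ty": 0, "tz": 0, "wx": 0, "wy": 0, "wz": 0}, {"gripper": 0.8, "tx": 0, "ty": 0, "tz": -0.015, "wx": 0, "wy": 0, "wz": 0}, {"gripper": 0.8, "tx": 0, "ty": 0, "tz": -0.03, "wx": 0, "wy": 0, "wz": 0}, {"gripper": 0.8, "tx": 0, "ty": 0, "tz": -0.035, "wx": 0, "wy": 0, "wz": 0}, {"gripper": 0.8, "tx": 0, "ty": 0, "tz": -0.035, "wx": 0, "wy": 0, "wz": 0}, {"gripper": 0.8, "tx": -0.03, "ty": 0, "tz": -0.035, "wx": 0, "wy": 0, "wz": 0}, {"gripper": 0.8, "tx": -0.03, "ty": 0, "tz": -0.035, "wx": 0, "wy": 0, "wz": 0}, {"gripper": 0.8, "tx": -0.02, "ty": -0.03, "tz": -0.03, "wx": 0, "wy": 0, "wz": 0}, {"gripper": 0.8, "tx": 0, "ty": -0.04, "tz": 0, "wx": 0, "wy": 0, "wz": 0}, {"gripper": 0.8, "tx": 0, "ty": -0.04, "tz": 0, "wx": 0, "wy": 0, "wz": 0}, {"gripper": 0.8, "tx": 0, "ty": 0, "tz": 0, "wx": 0, "wy": 0, "wz": 0}])

```text
time: 24.1
ee_pos: [0.4248, -0.0337, 0.2402]
tcp_rot: [3.068, -0.433, 0.336]
wrist_force: [-0.9, -0.7, 1.2]
finger_gap: 0.0684
gripper_force: 0.0
```

```bash
python3 - <<'E'
from h import *
o=bot.get_obs(); print(o['time'],o['ee_pos'].round(3))
W=[]
for n,C in (('side',(.5351,-.1847)),('top',(.5344,-.183))):
    f=grab(n); P=cloud(f); W.append(f['image'])
    q=rect(P,.03,.06,(.46,.62),(-.24,-.12),n+' block'); r=cv2.minAreaRect(q[:,:2].astype(np.float32))
    d=np.array(r[0])-C; c,s=np.cos(np.radians(-16.3)),np.sin(np.radians(-16.3)); print('bay frame',(d@[c,s]).round(4),(d@[-s,c]).round(4))
    rect(P,.134,.18,(.44,.58),(.25,.39),n+' bar'); rect(P,.04,.06,(.38,.57),(-.48,-.3),n+' short')
a=cv2.resize(W[0][80:460,200:520],(400,475)); b=cv2.resize(W[1][130:320,140:480],(400,224)); b=cv2.copyMakeBorder(b,0,475-224,0,0,0)
cv2.imwrite('pics/final.png',np.hstack([a,b])[...,::-1])
E
```

```text
24.1 [ 0.425 -0.034  0.24 ]
side block 739 z 0.0478 [ 536.6 -187.2] [50.7 82.1] 73.1
bay frame 0.0021 -0.002
side bar 140 z 0.1528 [502.1 314.5] [79.9 13.3] 2.7
side short 595 z 0.0478 [ 481.2 -361.8] [50.7 57.7] 75.0
top block 450 z 0.048 [ 534.2 -183.8] [48.  83.1] 72.9
bay frame 0.0 -0.0008
top bar 116 z 0.1558 [500.3 316.8] [81.7  8.9] 3.9
top short 300 z 0.0477 [ 477.9 -358.8] [48.4 59.4] 73.1
```

View pics/final.png

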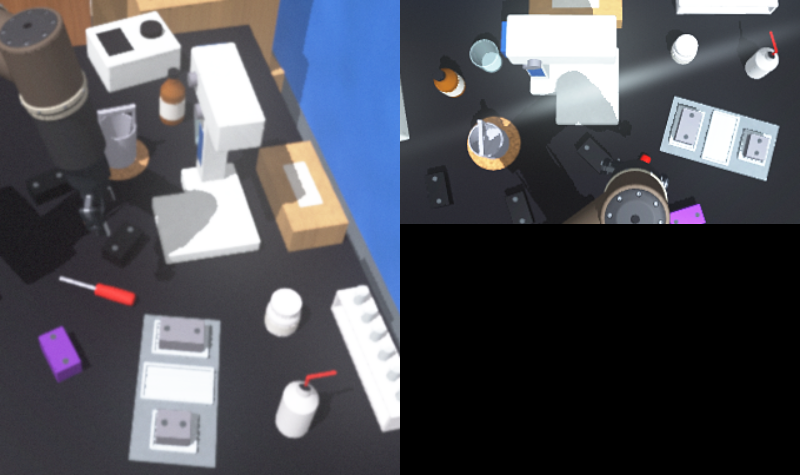

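The final picture shows the can upright on the mat (side (120,140), top (490,140)) and the block flat in the middle bay (side (182,333), top (687,125)). The long bay is empty, the short block is where it was, and the gripper is clear. I hand the job in.

```bash
python3 -c "
from station import bot
print(bot.close_job())"
```

```text
the job is handed in; nothing more can be done
None
```

I handed the job in at about 24 s: the can stands upright on the cork mat and the setting block lies flat in the middle bay, both within about 3 mm of centre; the judge's verdict was not returned.

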